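Reload the grinding fixture

ROBOT

A 6-joint arm with a two-finger parallel gripper is mounted at the origin on the work surface. World frame = base frame: x ahead of the robot, y to its left, z up, the work surface at z = 0. Lengths are in m, angles in rad, forces in N, time in s.
With the tool pointing down it reaches from about 0.275 to 0.75 m from the base axis. Payload 10.2 kg.
Tool frame: the origin (TCP) lies between the finger pads; the fingertips stand 11 mm ahead of it and the grasp point (between the pads) lies 8 mm behind it; z points along the fingers, y is the direction in which the jaws open and shut (so a half turn about z gives the same grasp; the last joint's range is limited). The gripper opens to 88 mm and grips with 3 to 60 N. Pads are 18 mm wide; open, the fingers measure 123 mm over their backs; the gripper's body (75 mm by 187 mm) begins 45 mm behind the grasp point.
Start: joints at [-1.345, 0.313, 1.498, -0, 1.331, -0.223], TCP at [0.228, -0.473, 0.25] pointing down, gripper open.
Joint ranges: [-2.94, 2.94], [-0.97, 2.17], [0.19, 2.56], [-1.23, 4.37], [0.02, 3.11], [-2.88, 2.88]. Speed limits (rad/s): [2.39, 2.39, 3.01, 3.14, 3.14, 3.14].

INTERFACE

Orientations are given as [roll, pitch, yaw] about the fixed x, y, z axes, in that order (R = Rz(yaw) Ry(pitch) Rx(roll)).
In Python, from station import bot gives the robot as it stands.
- The arm moves only by the tool send_rows, never from a script. Its argument "plan" is text: rows parted by semicolons, each of 7 numbers parted by spaces: the shift along the tool's x, y, z in mm, then the turn, a rotation vector about the tool's x, y, z in units of 8 degrees (1.0 is 8 degrees), then the finger opening in mm, from 0 to 88.1. A call has exactly 10 rows; each row shifts and turns the commanded pose from where the row before left it, along the tool's axes as they then stand; what a row does not reach is not made up. A row lasts 1/8 s, in which the tool goes at most 62.5 mm and 10.7 degrees, less where a joint would pass 70% of its speed; a pose out of reach is approached as far as the arm can. A call with a gripper value outside its range is refused whole. The fingers move at their own pace and stop on an object; "squeeze" is the grip in N (left out, the last holds). Time passes only in rows, so rows that do not move let the fingers close, or fill a call up. It gives the time, the measured TCP pose, the force and the opening at its end, in the units of the state.
- bot.get_state(): the state, without advancing time (a new reading comes with each control period).
- bot.get_image(name): name is "scene" or "top"; returns a dict with "frame" (384x512x3 uint8, blue, green, red), "K" (3x3 intrinsics, pixels), "origin" and "attitude" of the camera in the world. Camera axes: x right, y up, looking along -z (the intrinsics and any distortion apply to the point x, -y, -z); pixel columns grow to the right and rows downward; lengths in m; the calibration is good to about 2 mm. A picture is of the moment at which its call begins. There is no depth.
- bot.close_job(): hands the job in, once; it reports no verdict.
Trained networks look in the newest picture that a camera, given by its name, has taken for a name from the list of things; names that differ only in an ending like _2 or _b are one class to them, and where a whole thing is asked for, a point or a joint stands for the part that bears it (a point fixed in the world has none). Each returns a list of dicts, best first, with "p" (0 to 1); they miss things now and then, are a little off and sometimes report something else, mostly with a low value. They report only what shows in the picture. A call takes as long as a camera call.
- bot.masks_of(thing, camera): "region" (384x512 bool, what is visible of it) and "location" ([row, column] in pixels, amid what is visible of it).
The state is a dict: "t": time; "joint_pos": joint angles; "joint_velocities": joint speeds; "tau": joint torques, N m; "tool_pos": TCP position; "ee_rot": TCP orientation; "wrist_force": force on the tool from outside, world axes, zero at the start; "ft_torque": the same for the moment, N m; "grip_width": finger opening in m.
Only numpy, scipy, OpenCV 4.12 (cv2) and the standard library are available. Lean on these libraries where they do the work, as an engineer would, in place of code of your own. Each camera call takes 0.05 s, during which the arm holds its last target.

TASK

Wind the handwheel until the fixture's keeper bar is fully open, clear the plain left-over offcuts from the lanes into the blue scrap bin, and lay every tabbed blank, the same face up as it lies on the bench, in a lane of its own with its tab in the notch of the stop rail. With everything loaded, wind the keeper bar fully closed so that it traps the blanks home against the rail, and leave the spray can and the stack of discs where they are.

Things in the scene. Friction and masses are not known exactly. Their poses are not given: they have to be found in the camera images.
- fixture: Dark steel grinding fixture fixed to the bench: plate 200 (x) x 262 (y) x 20 mm thick. Origin on the bench under the plate's middle, x towards the notched stop rail, y towards the handwheel. Four lanes run along x, 39 mm wide, centred at y = -93, -31, 31, 93 mm, their floor the plate's top; lands 23 mm wide, 6 mm above the plate, lie between and beside them (x -100 to 45 mm).
- lane1 (a point): Centre of a blank's body when fully home in the first lane (fixture x = 10, y = -93, 38 mm above the bench): shoulders on the rail, 35 mm beyond this point, middle of the lane. Axes as the fixture's. The other lanes' points are 62, 124 and 186 mm on along y.
- rail_mid (a point): Middle of the stop rail's face that the blanks' shoulders rest on, 32 mm above the bench. The rail is steel, 30 mm deep (+x from here), 24 mm tall above the plate, with an open-topped notch 28 mm wide through it opposite each lane, for the tab.
- keeper_mid (a point): Middle of the keeper bar's face that looks at the blanks. The bar is aluminium, 250 mm across all lanes, 16 mm thick (behind this point, away from the rail) and 22 mm high (28 to 50 mm above the bench). Closed, its face is 72 mm from the rail's face, fully open 117 mm; it pushes blanks along the lanes as it closes.
- wheel (a joint): Angle of the handwheel that drives the keeper bar, rad: 0 = keeper fully closed (end stop), 15 = fully open (end stop), 3 mm of bar travel per rad; grows counter-clockwise seen from above. Stays where it is left; about 3 N at the handle turns it.
- wheel_axis (a point): Point on the handwheel's upright axis, fixed to the fixture, level with the middle of the crank handle. Wheel 120 mm across, its disc's top 72 mm above the bench.
- handle (a point): Middle of the upright black crank handle, 21 mm in diameter and 55 mm tall (72 to 127 mm above the bench), 47 mm from the wheel's axis; it spins freely on its own axis. With the wheel at 0 it lies from the axis along the fixture's +x.
- blank1_mid (a point): Centre of the body of a tabbed aluminium blank, half-way up: body 70 (x) x 30 (y) x 36 mm (z up), 0.22 kg, with one tab on the end at +x: 26 mm long, 16 wide, 12 thick, half-way up. There are 2 to 4 blanks lying on the bench, any way round; absent ones give None.
- blank1_tab (a point): Tip of that blank's tab, 61 mm from the centre of its body along x.
- blank2_mid (a point): Centre of the body of a tabbed aluminium blank, half-way up: body 70 (x) x 30 (y) x 36 mm (z up), 0.22 kg, with one tab on the end at +x: 26 mm long, 16 wide, 12 thick, half-way up. There are 2 to 4 blanks lying on the bench, any way round; absent ones give None.
- blank2_tab (a point): Tip of that blank's tab, 61 mm from the centre of its body along x.
- blank3_mid (a point): Centre of the body of a tabbed aluminium blank, half-way up: body 70 (x) x 30 (y) x 36 mm (z up), 0.22 kg, with one tab on the end at +x: 26 mm long, 16 wide, 12 thick, half-way up. There are 2 to 4 blanks lying on the bench, any way round; absent ones give None.
- blank3_tab (a point): Tip of that blank's tab, 61 mm from the centre of its body along x.
- blank4_mid (a point): Centre of the body of a tabbed aluminium blank, half-way up: body 70 (x) x 30 (y) x 36 mm (z up), 0.22 kg, with one tab on the end at +x: 26 mm long, 16 wide, 12 thick, half-way up. There are 2 to 4 blanks lying on the bench, any way round; absent ones give None.
- blank4_tab (a point): Tip of that blank's tab, 61 mm from the centre of its body along x.
- offcut1_mid (a point): Centre of a left-over offcut in one of the fixture's lanes: plain aluminium block without a tab, 70 (x) x 30 (y) x 36 mm, 0.22 kg. 1 or 2 are present.
- offcut2_mid (a point): Centre of a left-over offcut in one of the fixture's lanes: plain aluminium block without a tab, 70 (x) x 30 (y) x 36 mm, 0.22 kg. 1 or 2 are present.
- offcut3_mid (a point): Centre of a left-over offcut in one of the fixture's lanes: plain aluminium block without a tab, 70 (x) x 30 (y) x 36 mm, 0.22 kg. 1 or 2 are present.
- bin: Blue open scrap bin on the bench, 150 (x) x 160 (y) x 55 mm high, walls 4 mm; origin under its middle. Fixed.
- spray_can: White spray can, 60 mm across, 170 tall, origin under it. Not part of the job.
- disc_stack: Stack of black grinding discs, 100 mm across, 24 high, origin under it. Not part of the job.

How it is judged:
On the way, in this order (a step that is already met when the one before it is completed fails the run):
1. the keeper bar is wound open (wheel past 13 rad) (value of joint wheel above 13 rad), for 0.1 s.
2. all offcuts are in the bin and every blank lies in a lane, tab in its notch, within 22 mm of home (x of blank1_mid in the frame of fixture between -0.012 and 0.016 m and x of each of blank1_tab, blank2_tab, blank3_tab, blank4_tab in the frame of fixture above 0.049 m and z of blank1_mid in the frame of fixture between 0.033 and 0.043 m and angle between each of blank1_mid, blank2_mid, blank3_mid, blank4_mid's own z axis and vertical below 0.12 rad and (y of blank1_mid in the frame of fixture between -0.102 and -0.084 m or y of blank1_mid in the frame of fixture between -0.04 and -0.022 m or y of blank1_mid in the frame of fixture between 0.022 and 0.04 m or y of blank1_mid in the frame of fixture between 0.084 and 0.102 m) and x of blank2_mid in the frame of fixture between -0.012 and 0.016 m and z of blank2_mid in the frame of fixture between 0.033 and 0.043 m and (y of blank2_mid in the frame of fixture between -0.102 and -0.084 m or y of blank2_mid in the frame of fixture between -0.04 and -0.022 m or y of blank2_mid in the frame of fixture between 0.022 and 0.04 m or y of blank2_mid in the frame of fixture between 0.084 and 0.102 m) and x of blank3_mid in the frame of fixture between -0.012 and 0.016 m and z of blank3_mid in the frame of fixture between 0.033 and 0.043 m and (y of blank3_mid in the frame of fixture between -0.102 and -0.084 m or y of blank3_mid in the frame of fixture between -0.04 and -0.022 m or y of blank3_mid in the frame of fixture between 0.022 and 0.04 m or y of blank3_mid in the frame of fixture between 0.084 and 0.102 m) and x of blank4_mid in the frame of fixture between -0.012 and 0.016 m and z of blank4_mid in the frame of fixture between 0.033 and 0.043 m and (y of blank4_mid in the frame of fixture between -0.102 and -0.084 m or y of blank4_mid in the frame of fixture between -0.04 and -0.022 m or y of blank4_mid in the frame of fixture between 0.022 and 0.04 m or y of blank4_mid in the frame of fixture between 0.084 and 0.102 m) and x of offcut1_mid in the frame of bin between -0.075 and 0.075 m and y of offcut1_mid in the frame of bin between -0.08 and 0.08 m and z of each of offcut1_mid, offcut2_mid, offcut3_mid in the frame of bin below 0.07 m and x of offcut2_mid in the frame of bin between -0.075 and 0.075 m and y of offcut2_mid in the frame of bin between -0.08 and 0.08 m and x of offcut3_mid in the frame of bin between -0.075 and 0.075 m and y of offcut3_mid in the frame of bin between -0.08 and 0.08 m), for 0.2 s.
At the end, for the whole second after the job is handed in: The keeper bar is closed (wheel below 0.7 rad, 2 mm of bar travel) and still; every blank lies flat on a lane's floor (tilt under 0.12 rad), within 9 mm of the lane's middle line, tab towards the rail and in its notch, within 7 mm of fully home; every offcut is in the scrap bin (x of blank1_mid in the frame of fixture between 0.003 and 0.016 m and x of each of blank1_tab, blank2_tab, blank3_tab, blank4_tab in the frame of fixture above 0.063 m and z of blank1_mid in the frame of fixture between 0.033 and 0.043 m and angle between each of blank1_mid, blank2_mid, blank3_mid, blank4_mid's own z axis and vertical below 0.12 rad and (y of blank1_mid in the frame of fixture between -0.102 and -0.084 m or y of blank1_mid in the frame of fixture between -0.04 and -0.022 m or y of blank1_mid in the frame of fixture between 0.022 and 0.04 m or y of blank1_mid in the frame of fixture between 0.084 and 0.102 m) and x of blank2_mid in the frame of fixture between 0.003 and 0.016 m and z of blank2_mid in the frame of fixture between 0.033 and 0.043 m and (y of blank2_mid in the frame of fixture between -0.102 and -0.084 m or y of blank2_mid in the frame of fixture between -0.04 and -0.022 m or y of blank2_mid in the frame of fixture between 0.022 and 0.04 m or y of blank2_mid in the frame of fixture between 0.084 and 0.102 m) and x of blank3_mid in the frame of fixture between 0.003 and 0.016 m and z of blank3_mid in the frame of fixture between 0.033 and 0.043 m and (y of blank3_mid in the frame of fixture between -0.102 and -0.084 m or y of blank3_mid in the frame of fixture between -0.04 and -0.022 m or y of blank3_mid in the frame of fixture between 0.022 and 0.04 m or y of blank3_mid in the frame of fixture between 0.084 and 0.102 m) and x of blank4_mid in the frame of fixture between 0.003 and 0.016 m and z of blank4_mid in the frame of fixture between 0.033 and 0.043 m and (y of blank4_mid in the frame of fixture between -0.102 and -0.084 m or y of blank4_mid in the frame of fixture between -0.04 and -0.022 m or y of blank4_mid in the frame of fixture between 0.022 and 0.04 m or y of blank4_mid in the frame of fixture between 0.084 and 0.102 m) and x of offcut1_mid in the frame of bin between -0.075 and 0.075 m and y of offcut1_mid in the frame of bin between -0.08 and 0.08 m and z of each of offcut1_mid, offcut2_mid, offcut3_mid in the frame of bin below 0.07 m and x of offcut2_mid in the frame of bin between -0.075 and 0.075 m and y of offcut2_mid in the frame of bin between -0.08 and 0.08 m and x of offcut3_mid in the frame of bin between -0.075 and 0.075 m and y of offcut3_mid in the frame of bin between -0.08 and 0.08 m and value of joint wheel below 0.7 rad and velocity of joint wheel between -0.1 and 0.1 rad/s); the robot touches nothing.
It fails at once if the spray can or the stack of discs is pushed more than 50 mm (distance of any of spray_can, disc_stack from where it was at the start of the episode above 0.05 m).
Of blank1, blank2, blank3, blank4 only 2 to 4 are there at a start; the rules pass over those that are not, and their reading is None.
Of offcut1, offcut2, offcut3 only 1 to 2 are there at a start; the rules pass over those that are not, and their reading is None.
At some moment in a run one of blank1, blank2, blank3, blank4 may be knocked a few centimetres aside while the robot is not near it.
It also fails if it takes over 210 s, if anything falls off the work surface, if the arm or the gripper's body presses on something with over 40 N, if the wrist force passes 120 N, or if a joint passes its speed limit or range.

## Working session

There is one attempt and no reset: what is moved stays moved. The work goes in short steps, Python scripts to look and compute and a tool call to move; the robot and the scene stay as the last step left them, time stands still between calls to the robot, and variables do not carry over. Pictures are saved under pics/ and viewed, and the job is handed in when it is done.

Besides the shell and the picture viewer there is one more tool, called after "Call:" as name(argument=value, ...) on one line, values as JSON. send_rows: Moves the arm, as the interface text tells. Its arguments: {"type":"object","properties":{"plan":{"type":"string"},"squeeze":{"type":"number"}},"required":["plan"]}

```bash
ls; mkdir -p pics
python3 - <<'E'
from station import bot
import cv2
for n in ("scene","top"):
    d=bot.get_image(n); cv2.imwrite(f"pics/{n}0.png",d["frame"]); print(n,d["K"],d["origin"],d["attitude"],[k for k in d])
print(bot.get_state())
E
```

```text
pics
scene [[372.62745192   0.         249.12159343]
 [  0.         372.62745192 187.46023408]
 [  0.           0.           1.        ]] [ 1.20882828 -0.62187544  0.8007573 ] [ 0.84457222 -0.00088253  0.83364097] ['frame', 'K', 'origin', 'attitude']
top [[442.71675239   0.         240.80281912]
 [  0.         442.71675239 191.02194415]
 [  0.           0.           1.        ]] [ 0.46829615 -0.07336967  1.30278701] [ 0.11837811 -0.0063015  -1.59733487] ['frame', 'K', 'origin', 'attitude']
{'t': 0.1, 'joint_pos': array([-1.34543412e+00,  3.13352876e-01,  1.49832684e+00, -1.81183443e-05,
        1.33101437e+00, -2.23400258e-01]), 'joint_velocities': array([ 0.00110202, -0.00184085, -0.00108479,  0.00188121,  0.00094769,
        0.00119581]), 'tau': array([ 3.10286072e-03, -4.02811611e+01, -2.52642614e+01,  6.95313513e-02,
        3.41751077e-02, -7.06573428e-05]), 'tool_pos': array([ 0.22771031, -0.47282149,  0.24925226]), 'ee_rot': array([-3.14051469e+00, -2.26861120e-04,  4.48766655e-01]), 'wrist_force': array([ 0.13953597,  0.20496015, -0.11736491]), 'ft_torque': array([-0.01337643, -0.02437468,  0.05155559]), 'grip_width': 0.08823651242904236}
```

View pics/top0.png

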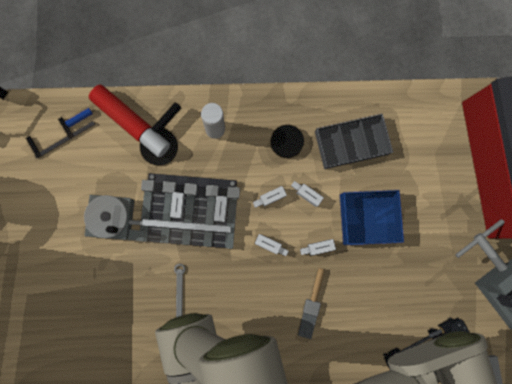

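View pics/scene0.png

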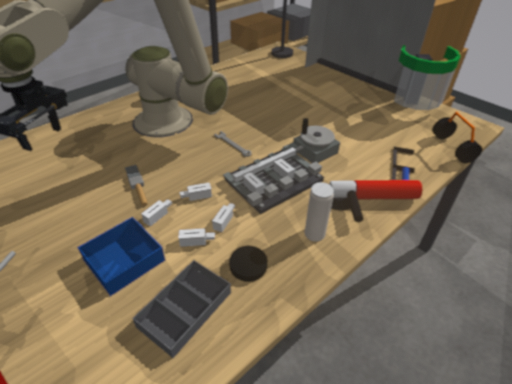

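```bash
cat > h.py <<'E'
from station import bot
import numpy as np, cv2
from scipy.spatial.transform import Rotation as Ro
def cam(d):
    R=Ro.from_euler('xyz',d["attitude"]).as_matrix()
    return d["K"],R,np.array(d["origin"])
def proj(d,P):
    K,R,o=cam(d); c=(np.atleast_2d(P)-o)@R; c=c*[1,-1,-1]
    q=c@K.T; return q[:,:2]/q[:,2:]
def unproj(d,uv,z):
    K,R,o=cam(d); uv=np.atleast_2d(uv).astype(float)
    r=np.c_[uv,np.ones(len(uv))]@np.linalg.inv(K).T; r=(r*[1,-1,-1])@R.T
    s=(z-o[2])/r[:,2]; return o+r*s[:,None]
def crop(d,u0,v0,u1,v1,k,name):
    f=cv2.resize(d["frame"][v0:v1,u0:u1],None,fx=k,fy=k,interpolation=cv2.INTER_CUBIC); cv2.imwrite(name,f)
E
python3 - <<'E'
from h import *
d=bot.get_image("top")
crop(d,75,160,255,260,4.4,"pics/fix1.png"); crop(d,235,165,415,265,4.4,"pics/bl1.png")
for n in ["fixture","wheel","handle","keeper_mid","blank1_mid","blank1_tab","offcut1_mid","bin","spray_can","disc_stack"]:
    for m in bot.masks_of(n,"top"):
        r=m["region"]; v,u=np.nonzero(r); 
        print(n,round(m["p"],2),np.round(m["location"],1),r.sum(),u.min(),u.max(),v.min(),v.max())
print(bot.get_state()["t"])
E
```

```text
fixture 0.87 [215.1 169.6] 8139 83 239 173 248
wheel 0.78 [216.9 106.4] 1470 84 126 196 238
wheel 0.53 [196.7 304.5] 322 292 321 183 206
handle 0.7 [198.  266.1] 308 253 284 188 207
handle 0.52 [246.8 318.6] 327 301 334 240 254
handle 0.5 [232.4 110.1] 86 105 117 226 233
keeper_mid 0.84 [226.8 183.6] 511 129 229 221 232
blank1_mid 0.84 [195.3 269.9] 287 254 284 188 206
blank1_tab 0.65 [207.3 220.6] 283 213 226 197 221
blank1_tab 0.52 [196.3 270. ] 301 254 284 187 206
offcut1_mid 0.78 [208.8 220.3] 245 215 226 197 220
bin 0.59 [218.3 369.7] 3277 339 404 190 245
spray_can 0.69 [119.3 212.1] 701 201 225 103 139
disc_stack 0.96 [141.4 284.8] 934 270 303 125 158
0.65
```

View pics/fix1.png

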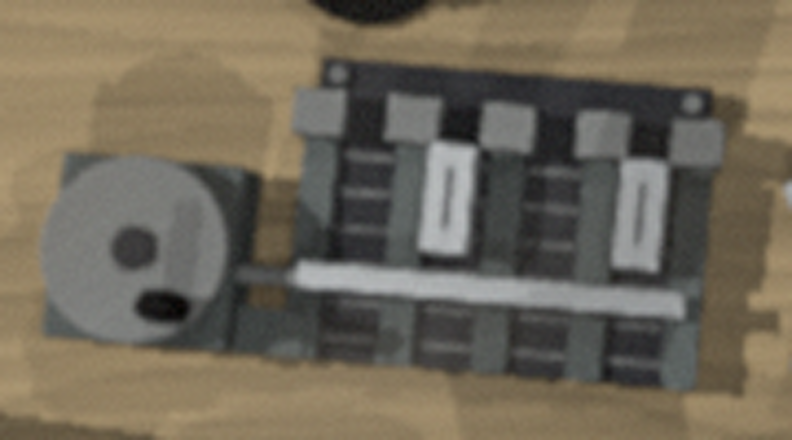

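View pics/bl1.png

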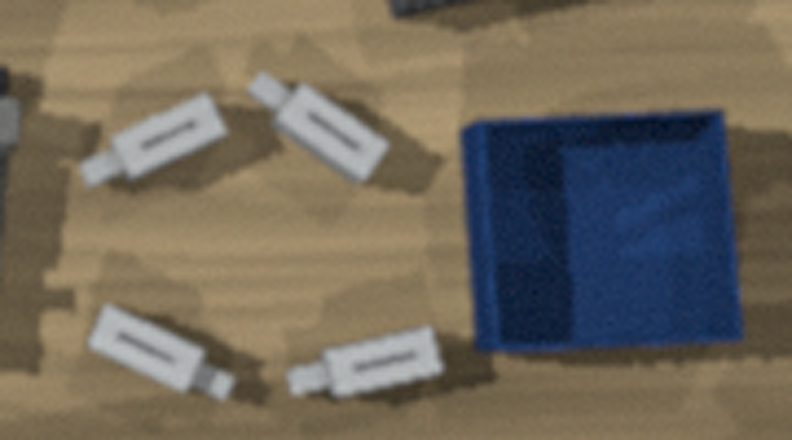

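```bash
cat >> h.py <<'E'
def F2W(F,p):
    x,y,a=F; p=np.atleast_2d(p).astype(float); c,s=np.cos(a),np.sin(a)
    return np.c_[x+c*p[:,0]-s*p[:,1], y+s*p[:,0]+c*p[:,1], p[:,2]]
def W2F(F,p):
    x,y,a=F; p=np.atleast_2d(p).astype(float); c,s=np.cos(a),np.sin(a); q=p[:,:2]-[x,y]
    return np.c_[c*q[:,0]+s*q[:,1], -s*q[:,0]+c*q[:,1], p[:,2]]
E
python3 - <<'E'
from h import *
from scipy.optimize import least_squares
d=bot.get_image("top")
uv=[];P=[]
for yc,c in ((.062,[(388,93),(441,98),(436,144),(384,138)]),(0,[(482,103),(535,108),(531,154),(479,149)]),(-.062,[(580,110),(632,114),(626,160),(576,154)])):
    P+=[(.075,yc+.017,.044),(.075,yc-.017,.044),(.045,yc-.017,.044),(.045,yc+.017,.044)]; uv+=c
P=np.array(P);uv=np.array(uv)/4.4+[75,160]-0.5+.5/4.4
r=least_squares(lambda F:(proj(d,F2W(F,P))-uv).ravel(),[.43,.1,0])
F=r.x;print(F,np.round(r.fun.reshape(-1,2),1).tolist())
# check
k=lambda a,z:W2F(F,unproj(d,np.array([a])/4.4+[75,160]-.386,z)).round(4)
print("keeper",k((300,262),.05),k((686,291),.05))
print("axis",k((134,247),.075),"handle top",k((164,298),.127))
for c in ((447,199),(641,214)): print("off",k(c,.056))
for c in ((350,210),(545,226)): print("lane",k(c,.02))
np.save("F.npy",F)
# overlay
f=cv2.resize(d["frame"][160:260,75:255],None,fx=4.4,fy=4.4,interpolation=cv2.INTER_CUBIC)
L=[(-.1,-.131,.026),(.1,-.131,.02),(.1,.131,.02),(-.1,.131,.026)]
for lc in (-.093,-.031,.031,.093):
    for s in(-.0195,.0195): L+=[(.045,lc+s,.026),(-.1,lc+s,.026)]
for q in proj(d,F2W(F,L)): cv2.circle(f,tuple(np.round((q-[75,160]+.386)*4.4).astype(int)),3,(0,0,255),-1)
cv2.imwrite("pics/ov1.png",f)
E
```

```text
[ 0.56917995  0.06680004 -0.11209993] [[0.2, 0.2], [0.0, 0.1], [0.1, -0.0], [0.0, 0.3], [0.4, -0.2], [0.2, -0.3], [0.1, -0.4], [0.0, -0.3], [-0.3, 0.0], [-0.3, 0.2], [0.1, 0.1], [-0.4, 0.4]]
keeper [[-0.039   0.1232  0.05  ]] [[-0.0363 -0.1252  0.05  ]]
axis [[-0.0395  0.2228  0.075 ]] handle top [[-0.0703  0.1853  0.127 ]]
off [[0.009  0.0326 0.056 ]]
off [[ 0.0101 -0.0923  0.056 ]]
lane [[-0.0011  0.1008  0.02  ]]
lane [[-0.0005 -0.0283  0.02  ]]
```

View pics/ov1.png

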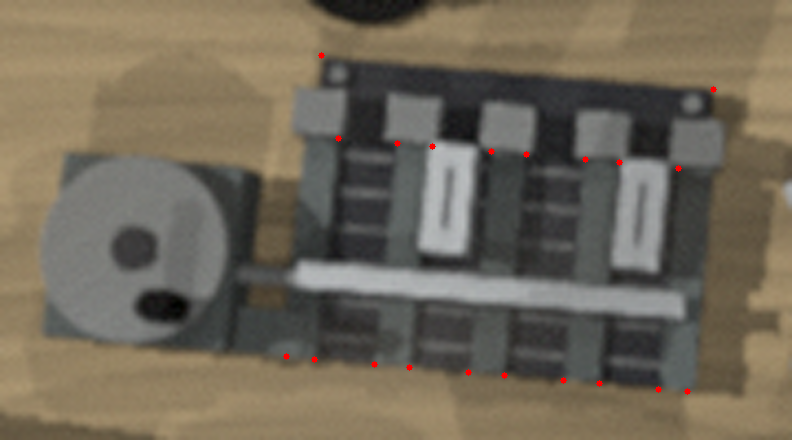

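Run:
```python
from h import *
from scipy.optimize import least_squares
d=bot.get_image("top")
uv=[];P=[]
for yc,c in ((.062,[(388,93),(441,98),(436,144),(384,138)]),(0,[(482,103),(535,108),(531,154),(479,149)]),(-.062,[(580,110),(632,114),(626,160),(576,154)])):
    P+=[(.075,yc+.017,.044),(.075,yc-.017,.044),(.045,yc-.017,.044),(.045,yc+.017,.044)]; uv+=c
P+=[(.1,.131,.02),(.1,-.131,.02),(-.1,-.131,.026)]; uv+=[(322,58),(712,90),(692,390)]
P+=[(.045,.107,.044),(.045,-.107,.044),(.075,.107,.044)];uv+=[(344,137),(672,164),(348,91)]
P=np.array(P);uv=np.array(uv)/4.4+[75,160]-.386
kuv=np.array([(300,262),(686,291)])/4.4+[75,160]-.386
duv=np.array([(134,250)])/4.4+[75,160]-.386; huv=np.array([(155,307)])/4.4+[75,160]-.386
def res(p):
    F=p[:3]; k=p[3]; ax=p[4:6]; th=p[6]
    h=[ax[0]+.047*np.cos(th),ax[1]+.047*np.sin(th),.127]
    return np.r_[(proj(d,F2W(F,P))-uv).ravel(),(proj(d,F2W(F,[(k,.125,.05),(k,-.125,.05)]))-kuv).ravel(),(proj(d,F2W(F,[(ax[0],ax[1],.072)]))-duv).ravel(),(proj(d,F2W(F,[h]))-huv).ravel()]
r=least_squares(res,[.569,.067,-.11,-.038,-.04,.22,-2.3],loss='soft_l1',f_scale=.4)
p=r.x;F=p[:3];print(p.round(4),"wheel from bar",(.045-p[3]-.072)/.003,"from th",p[6]%(2*np.pi));print(np.round(r.fun.reshape(-1,2),1).tolist())
np.save("F.npy",F)
ax=F2W(F,[(p[4],p[5],.1)]);print("axis W",ax,"handle W",F2W(F,[(p[4]+.047*np.cos(p[6]),p[5]+.047*np.sin(p[6]),.1)]))
k=lambda a,z:W2F(F,unproj(d,np.array([a])/4.4+[75,160]-.386,z)).round(4)
for c in ((447,199),(641,214)): print("off",k(c,.056))
# cross-check in scene camera
s=bot.get_image("scene")
f=cv2.resize(s["frame"][100:230,210:350],None,fx=5,fy=5,interpolation=cv2.INTER_CUBIC)
L=[(-.1,-.131,.026),(.1,-.131,.02),(.1,.131,.02),(-.1,.131,.026)]
for b in (-.062,0,.062):
    for s_ in(-.017,.017): L+=[(.045,b+s_,.044),(.075,b+s_,.044)]
L+=[(p[3],.125,.05),(p[3],-.125,.05),(p[4]+.047*np.cos(p[6]),p[5]+.047*np.sin(p[6]),.127),(p[4],p[5],.072)]
for q in proj(s,F2W(F,L)): cv2.circle(f,tuple(np.round((q-[210,100]+.4)*5).astype(int)),3,(0,0,255),-1)
cv2.imwrite("pics/ov2.png",f)
```

```text
[ 0.5689  0.0661 -0.1053 -0.0375 -0.0401  0.224  -2.3838] wheel from bar 3.4986920904147056 from th 3.8993564600389483
[[0.3, 0.5], [0.1, 0.3], [0.2, 0.2], [0.2, 0.6], [0.5, -0.1], [0.3, -0.3], [0.2, -0.4], [0.2, -0.2], [-0.2, 0.0], [-0.2, 0.0], [0.2, -0.0], [-0.3, 0.4], [-0.2, -0.3], [0.4, -0.5], [-0.7, 0.0], [-0.5, 0.0], [-0.5, -0.2], [-0.3, 0.1], [-0.2, -0.2], [0.3, 0.2], [0.1, 0.2], [-0.1, -0.2]]
axis W [[0.5525968  0.29306847 0.1       ]] handle W [[0.51524985 0.26453419 0.1       ]]
off [[0.0094 0.0333 0.056 ]]
off [[ 0.0096 -0.0916  0.056 ]]
```

View pics/ov2.png

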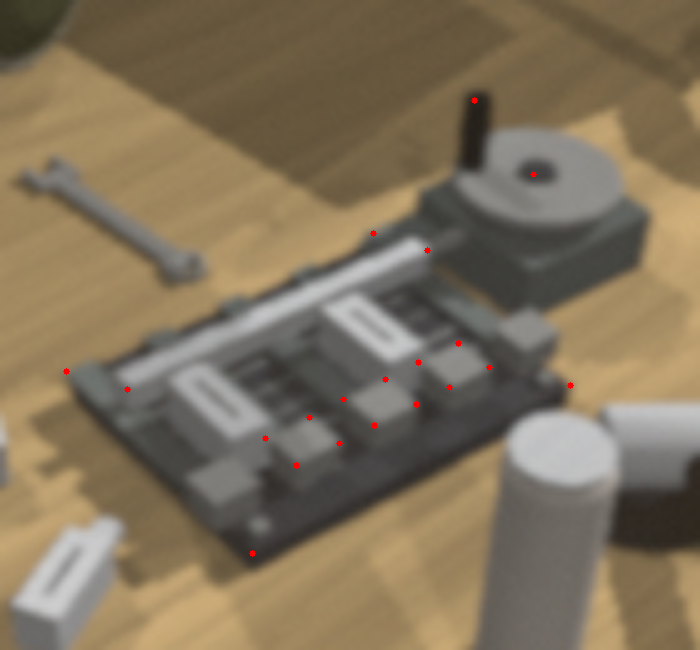

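```bash
cat > plan.py <<'E'
import numpy as np
from scipy.spatial.transform import Rotation as Ro
from station import bot
def wrap(a): return (a+np.pi)%(2*np.pi)-np.pi
def plan(segs, grips=None, pose=None, show=True):
    """segs: list of (x,y,z,yaw,n,grip): reach pose over n rows (yaw absolute unwrapped; n rows). prints 10-row calls"""
    s=bot.get_state()
    R=Ro.from_euler('xyz',s["ee_rot"]).as_matrix() if pose is None else pose[1]
    p=np.array(s["tool_pos"]) if pose is None else pose[0]
    out=[]
    for (x,y,z,yaw,n,g) in segs:
        y0=np.arctan2(R[1,0],R[0,0])
        # unwrapped: choose direction given by q6-feasible target; caller gives yaw delta via yaw absolute nearest to y0 unless tuple
        dy=yaw-y0
        while dy>np.pi+.6: dy-=2*np.pi
        while dy<-np.pi-.6: dy+=2*np.pi
        p0=p.copy()
        for i in range(n):
            tgt=p0+(np.array([x,y,z])-p0)*(i+1)/n
            Rt=Ro.from_euler('xyz',[np.pi,0,y0+dy*(i+1)/n]).as_matrix()
            sh=np.round(R.T@(tgt-p)*1000,0 if i<n-1 else 1)
            rv=np.round(Ro.from_matrix(R.T@Rt).as_rotvec()/np.radians(8),2)
            if i<n-1: rv[:2]=0
            p=p+R@sh/1000; R=R@Ro.from_rotvec(rv*np.radians(8)).as_matrix()
            out.append(" ".join("%g"%v for v in [*(sh+0.),*(rv+0.),g]))
    while len(out)%10: out.append("0 0 0 0 0 0 %g"%segs[-1][5])
    for i in range(0,len(out),10): print("; ".join(out[i:i+10])); print()
    return p,R
E
python3 - <<'E'
from plan import *
h=(.515,.2645); y=3.036
plan([(.40,-.05,.26,1.6,9,88),(*h,.19,y,10,88),(*h,.19,y,1,88)])
E
```

```text
38 -34 -1 0 0 -0.92 88; 41 -29 -1 0 0 -0.91 88; 45 -23 -1 0 0 -0.92 88; 48 -18 -2 0 0 -0.91 88; 49 -11 -1 0 0 -0.92 88; 51 -5 -1 0 0 -0.92 88; 51 2 -1 0 0 -0.91 88; 50 8 -1 0 0 -0.92 88; 48.6 14.2 -1.3 0 0 -0.91 88; 31 12 7 0 0 -1.03 88

29 17 7 0 0 -1.03 88; 26 21 7 0 0 -1.03 88; 23 24 7 0 0 -1.03 88; 20 28 7 0 0 -1.02 88; 15 29 7 0 0 -1.03 88; 11 32 7 0 0 -1.03 88; 6 33 7 0 0 -1.03 88; 2 33 7 0 0 -1.03 88; -3.8 33.6 7 0 0 -1.03 88; 0 0 0 0 0 0 88
```

Call:
send_rows(plan="38 -34 -1 0 0 -0.92 88; 41 -29 -1 0 0 -0.91 88; 45 -23 -1 0 0 -0.92 88; 48 -18 -2 0 0 -0.91 88; 49 -11 -1 0 0 -0.92 88; 51 -5 -1 0 0 -0.92 88; 51 2 -1 0 0 -0.91 88; 50 8 -1 0 0 -0.92 88; 49 14 -1 0 0 -0.91 88; 31 12 7 0 0 -1.03 88", squeeze=15)

```text
t: 2.05
tool_pos: [0.4116, -0.0164, 0.2531]
ee_rot: [3.14, 0.001, 1.749]
wrist_force: [0.4, -0.7, -1.1]
grip_width: 0.0881
```

Call:
send_rows(plan="29 17 7 0 0 -1.03 88; 26 21 7 0 0 -1.03 88; 23 24 7 0 0 -1.03 88; 20 28 7 0 0 -1.02 88; 15 29 7 0 0 -1.03 88; 11 32 7 0 0 -1.03 88; 6 33 7 0 0 -1.03 88; 2 33 7 0 0 -1.03 88; -4 34 7 0 0 -1.03 88; 0 0 0 0 0 0 88")

```text
t: 3.3
tool_pos: [0.515, 0.2666, 0.1888]
ee_rot: [-3.141, -0.001, 3.038]
wrist_force: [0.4, 0.9, -0.8]
grip_width: 0.0879
```

Run:
```python
from h import *
d=bot.get_image("scene");crop(d,200,60,360,180,5,"pics/s2.png")
d=bot.get_image("top");crop(d,75,160,235,280,5,"pics/t2.png")
import plan
print(bot.get_state()["tool_pos"],bot.get_state()["ee_rot"],bot.get_state()["joint_pos"])
h=(.515,.2645); y=3.036
plan.plan([(*h,.19,y,1,88),(*h,.095,y,5,88),(*h,.095,y,1,10)])
```

```text
[0.51492448 0.26491266 0.18965838] [-3.14122425e+00 -3.25247220e-04  3.03460214e+00] [ 2.73034732e-01  4.81165105e-01  1.41449312e+00 -2.33658175e-04
  1.24637314e+00 -1.19069661e+00]
-0.1 -0.4 -0.3 0 0 -0.01 88; 0 0 19 0 0 0 88; 0 0 19 0 0 0 88; 0 0 19 0 0 0 88; 0 0 19 0 0 0 88; 0 0 19 0 0 0 88; 0 0 0 0 0 0 10; 0 0 0 0 0 0 10; 0 0 0 0 0 0 10; 0 0 0 0 0 0 10
```

View pics/s2.png

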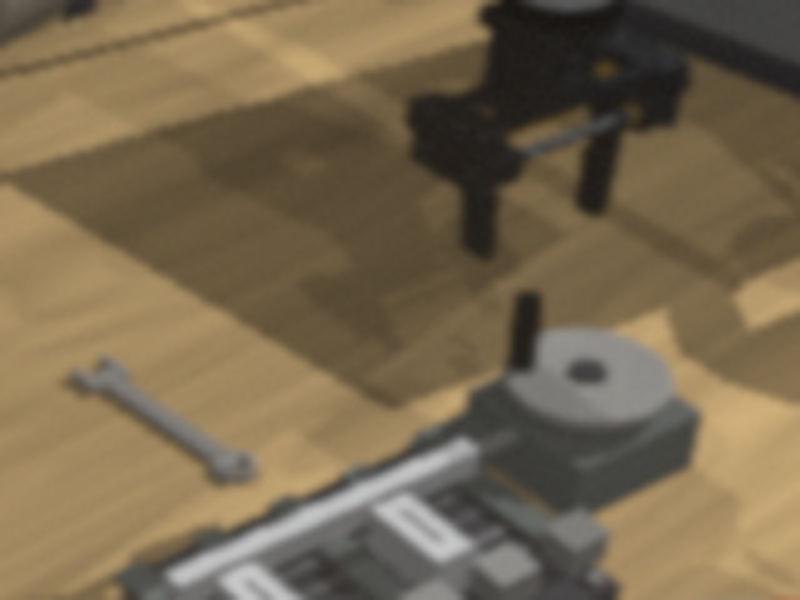

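View pics/t2.png

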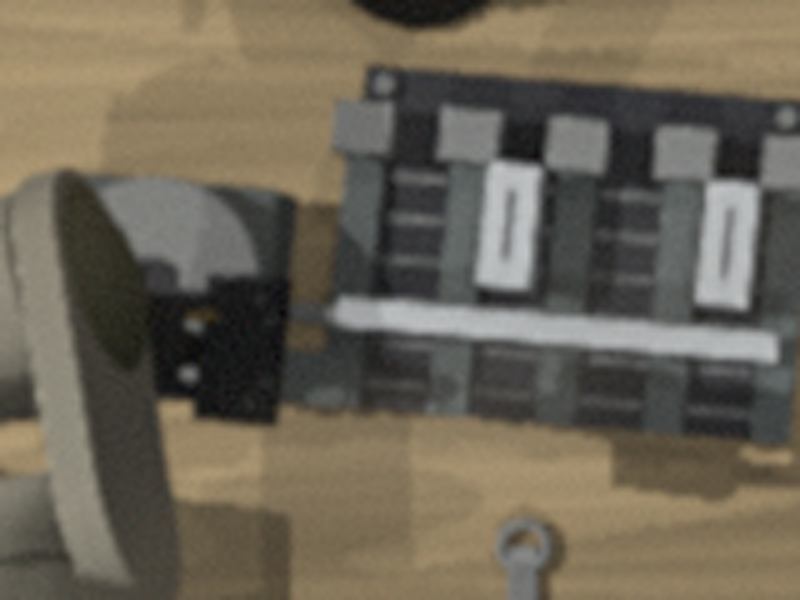

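Call:
send_rows(plan="0 0 0 0 0 -0.01 88; 0 0 19 0 0 0 88; 0 0 19 0 0 0 88; 0 0 19 0 0 0 88; 0 0 19 0 0 0 88; 0 0 19 0 0 0 88; 0 0 0 0 0 0 10; 0 0 0 0 0 0 10; 0 0 0 0 0 0 10; 0 0 0 0 0 0 10", squeeze=15)

```text
t: 4.65
tool_pos: [0.5153, 0.2653, 0.0953]
ee_rot: [3.141, 0.001, 3.037]
wrist_force: [0.5, -0.5, -0.6]
grip_width: 0.0499
```

Call:
send_rows(plan="0 0 0 0 0 0 10; 0 0 0 0 0 0 10; 0 0 0 0 0 0 10; 0 0 0 0 0 0 10; 0 0 0 0 0 0 10; 0 0 0 0 0 0 10; 0 0 0 0 0 0 10; 0 0 0 0 0 0 10; 0 0 0 0 0 0 10; 0 0 0 0 0 0 10")

```text
t: 5.9
tool_pos: [0.5153, 0.2656, 0.0948]
ee_rot: [3.141, 0.001, 3.037]
wrist_force: [1.6, 5.6, -1.5]
grip_width: 0.0208
```

```bash
cat > circ.py <<'E'
import sys
from plan import *
C=np.array([float(sys.argv[1]),float(sys.argv[2])]); total=float(sys.argv[3]); n=int(sys.argv[4]); r=.047
s=bot.get_state(); p=np.array(s["tool_pos"]); yaw=3.036
f0=np.arctan2(*(p[:2]-C)[::-1]); print("phi0",f0,"fix",(f0+.1053)%(2*np.pi),"r",np.hypot(*(p[:2]-C)))
segs=[]
for i in range(n):
    f=f0+total*(i+1)/n; segs.append((C[0]+r*np.cos(f),C[1]+r*np.sin(f),.095,yaw,1,10))
plan(segs)
E
python3 circ.py .5526 .2931 1.8 9
```

```text
phi0 -2.50670281187607 fix 3.8817824953035163 r 0.04632771050082678
-6.5 -6.7 -0.2 0.01 0 0.01 10; -8.1 -4.8 0 0 0 0 10; -8.9 -3 0 0 0 0 10; -9.3 -1.2 0 0 0 0 10; -9.3 0.6 0 0 0 0 10; -9.1 2.5 0 0 0 0 10; -8.3 4.3 0 0 0 0 10; -7.4 5.8 0 0 0 0 10; -6 7.2 0 0 0 0 10; 0 0 0 0 0 0 10
```

Call:
send_rows(plan="-6.5 -6.7 0 0 0 0 10; -8 -5 0 0 0 0 10; -9 -3 0 0 0 0 10; -9.3 -1 0 0 0 0 10; -9.3 0.6 0 0 0 0 10; -9 2.5 0 0 0 0 10; -8.3 4.3 0 0 0 0 10; -7.4 5.8 0 0 0 0 10; -6 7.2 0 0 0 0 10; 0 0 0 0 0 0 10")

```text
t: 7.15
tool_pos: [0.5867, 0.2642, 0.0947]
ee_rot: [3.14, -0.003, 3.038]
wrist_force: [-6.4, 10.2, 3.4]
grip_width: 0.0205
```

```bash
python3 circ.py .5526 .2931 4.0 20; python3 -c "
from station import bot
s=bot.get_state();print(s['wrist_force'],s['grip_width'])"
```

```text
phi0 -0.7038807661567408 fix 5.684604541022845 r 0.04470266865566168
-6.4 6.9 -0.3 0.01 -0.02 0.02 10; -2.8 9 0 0 0 0 10; -0.9 9.3 0 0 0 0 10; 1 9.4 0 0 0 0 10; 2.8 8.9 0 0 0 0 10; 4.5 8.3 0 0 0 0 10; 6.1 7.1 0 0 0 0 10; 7.3 5.8 0.1 0 0 0 10; 8.4 4.3 0 0 0 0 10; 9 2.5 0 0 0 0 10

9.4 0.6 0 0 0 0 10; 9.3 -1.2 0 0 0 0 10; 8.9 -3.1 0 0 0 0 10; 8.1 -4.7 0 0 0 0 10; 6.9 -6.3 0 0 0 0 10; 5.7 -7.5 0 0 0 0 10; 3.9 -8.5 0 0 0 0 10; 2.3 -9.1 0 0 0 0 10; 0.3 -9.4 0 0 0 0 10; -1.5 -9.3 0 0 0 0 10

[-6.44814128 10.21327807  3.38414884] 0.020542375618982155
```

```bash
python3 circ.py .5516 .2948 4.0 19
```

```text
phi0 -0.7178128158758261 fix 5.67067249130376 r 0.04656973230191648
-5.2 8.4 -0.3 0.01 -0.02 0.02 10; -2.8 9.4 0 0 0 0 10; -0.9 9.9 0 0 0 0 10; 1.2 9.8 0 0 0 0 10; 3.3 9.3 0 0 0 0 10; 5.1 8.4 0 0 0 0 10; 6.8 7.2 0.1 0 0 0 10; 8.1 5.6 0 0 0 0 10; 9.1 3.8 0 0 0 0 10; 9.8 1.8 0 0 0 0 10

9.8 -0.3 0 0 0 0 10; 9.6 -2.3 0 0 0 0 10; 8.9 -4.3 0 0 0 0 10; 7.8 -6 0 0 0 0 10; 6.4 -7.6 0 0 0 0 10; 4.7 -8.7 0 0 0 0 10; 2.7 -9.5 0 0 0 0 10; 0.7 -9.9 0 0 0 0 10; -1.4 -9.7 0 0 0 0 10; 0 0 0 0 0 0 10
```

Call:
send_rows(plan="-5.2 8.4 0 0 0 0 10; -2.8 9.4 0 0 0 0 10; -0.9 9.9 0 0 0 0 10; 1.2 9.8 0 0 0 0 10; 3.3 9.3 0 0 0 0 10; 5.1 8.4 0 0 0 0 10; 6.8 7.2 0 0 0 0 10; 8.1 5.6 0 0 0 0 10; 9.1 3.8 0 0 0 0 10; 9.8 1.8 0 0 0 0 10")

```text
t: 8.4
tool_pos: [0.5615, 0.3414, 0.0949]
ee_rot: [3.137, 0.003, 3.038]
wrist_force: [5.5, 8.2, -2.9]
grip_width: 0.0204
```

Call:
send_rows(plan="9.8 -0.3 0 0 0 0 10; 9.6 -2.3 0 0 0 0 10; 8.9 -4.3 0 0 0 0 10; 7.8 -6 0 0 0 0 10; 6.4 -7.6 0 0 0 0 10; 4.7 -8.7 0 0 0 0 10; 2.7 -9.5 0 0 0 0 10; 0.7 -9.9 0 0 0 0 10; -1.4 -9.7 0 0 0 0 10; 0 0 0 0 0 0 10")

```text
t: 9.65
tool_pos: [0.5057, 0.2859, 0.0947]
ee_rot: [-3.141, -0.002, 3.037]
wrist_force: [-5.1, -3.8, 5.1]
grip_width: 0.0205
```

```bash
python3 circ.py .5516 .2948 4.0 19
```

```text
phi0 -2.9493524685224757 fix 3.4391328386571107 r 0.046782528080914175
-3.7 -9.2 -0.3 -0.01 -0.01 0.01 10; -5.6 -8 0 0 0 0 10; -7.3 -6.7 0 0 0 0 10; -8.5 -5.1 0 0 0 0 10; -9.3 -3.1 0 0 0 0 10; -9.9 -1.2 0 0 0 0 10; -9.8 1 0 0 0 0 10; -9.4 3 0 0 0 0 10; -8.6 4.8 0 0 0 0 10; -7.4 6.6 0 0 0 0 10

-5.8 8 0 0 0 0 10; -4.1 9 0 0 0 0 10; -2 9.6 0 0 0 0 10; -0.1 9.9 0 0 0 0 10; 2.1 9.7 0 0 0 0 10; 4 9 0 0 0 0 10; 5.8 8 0 0 0 0 10; 7.4 6.6 0 0 0 0 10; 8.6 4.9 0 0 0 0 10; 0 0 0 0 0 0 10
```

Call:
send_rows(plan="-3.7 -9.2 0 0 0 0 10; -5.6 -8 0 0 0 0 10; -7.3 -6.7 0 0 0 0 10; -8.5 -5.1 0 0 0 0 10; -9.3 -3.1 0 0 0 0 10; -9.9 -1.2 0 0 0 0 10; -9.8 1 0 0 0 0 10; -9.4 3 0 0 0 0 10; -8.6 4.8 0 0 0 0 10; -7.4 6.6 0 0 0 0 10")

```text
t: 10.9
tool_pos: [0.5835, 0.261, 0.0947]
ee_rot: [3.141, -0.002, 3.038]
wrist_force: [-9.6, 5.7, 6.8]
grip_width: 0.0208
```

Call:
send_rows(plan="-5.8 8 0 0 0 0 10; -4.1 9 0 0 0 0 10; -2 9.6 0 0 0 0 10; 0 9.9 0 0 0 0 10; 2.1 9.7 0 0 0 0 10; 4 9 0 0 0 0 10; 5.8 8 0 0 0 0 10; 7.4 6.6 0 0 0 0 10; 8.6 4.9 0 0 0 0 10; 0 0 0 0 0 0 10")

```text
t: 12.15
tool_pos: [0.5752, 0.3364, 0.0947]
ee_rot: [-3.141, -0.0, 3.038]
wrist_force: [-4.0, -0.7, 4.0]
grip_width: 0.0206
```

```bash
python3 circ.py .5516 .2948 1.2 8
```

```text
phi0 1.0541497494763354 fix 1.1594497494763354 r 0.047815347906581214
7 1.6 -0.2 0 0 0.01 10; 6.9 1.3 0 0 0 0 10; 7 0.3 0 0 0 0 10; 7 -0.8 0 0 0 0 10; 6.8 -1.9 0 0 0 0 10; 6.5 -2.8 0 0 0 0 10; 5.9 -3.8 0 0 0 0 10; 5.4 -4.6 0 0 0 0 10; 0 0 0 0 0 0 10; 0 0 0 0 0 0 10
```

Call:
send_rows(plan="7 1.6 0 0 0 0 10; 7 1.3 0 0 0 0 10; 7 0.3 0 0 0 0 10; 7 -0.8 0 0 0 0 10; 6.8 -1.9 0 0 0 0 10; 6.5 -2.8 0 0 0 0 10; 5.6 -3.6 0 0 0 0 10; 0 0 0 0 0 0 10; 0 0 0 0 0 0 10; 0 0 0 0 0 0 10")

```text
t: 13.4
tool_pos: [0.5274, 0.3359, 0.0948]
ee_rot: [3.141, -0.002, 3.038]
wrist_force: [-4.7, 3.6, 4.1]
grip_width: 0.0203
```

Run:
```python
from h import *
d=bot.get_image("top");crop(d,75,160,235,280,5,"pics/t3.png")
s=bot.get_state();p=s["tool_pos"];a=np.arctan2(p[1]-.2948,p[0]-.5516)+.1053;print("wheel",a+4*np.pi,s["wrist_force"])
F=np.load("F.npy")
```

```text
wheel 14.77377985202273 [-5.32966361  4.40940997  4.76263986]
```

View pics/t3.png

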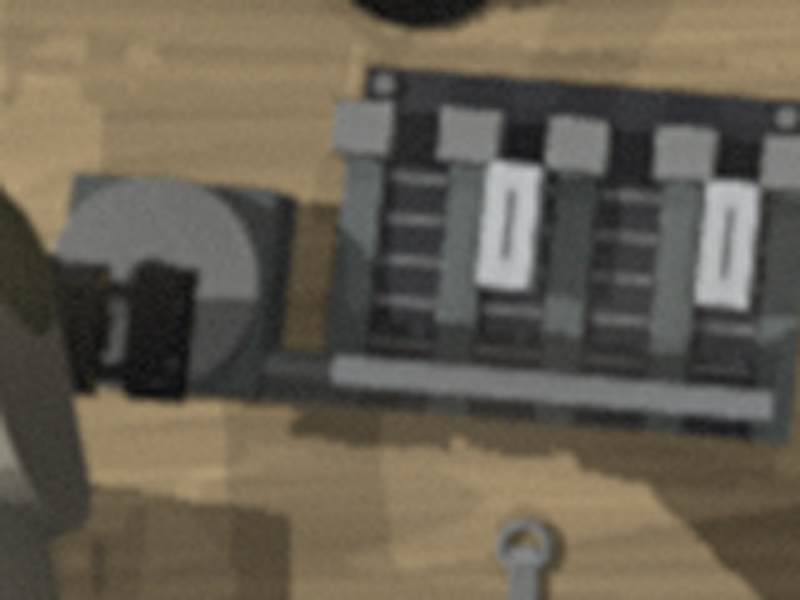

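Call:
send_rows(plan="0 0 0 0 0 0 70; 0 0 0 0 0 0 70; 0 0 0 0 0 0 70; 0 0 0 0 0 0 70; 0 0 0 0 0 0 70; 0 0 -20 0 0 0 70; 0 0 -30 0 0 0 70; 0 0 -30 0 0 0 70; 0 0 -15 0 0 0 60; 0 0 0 0 0 0 60")

```text
t: 14.7
tool_pos: [0.5283, 0.3353, 0.1901]
ee_rot: [3.141, 0.001, 3.037]
wrist_force: [0.7, -0.1, -0.4]
grip_width: 0.0599
```

```bash
cat > fit.py <<'E'
from h import *
from scipy.optimize import minimize
SS=6
def box(cx,cy,a,x0,x1,hw,z0,z1):
    P=[(x,y,z) for x in(x0,x1) for y in(-hw,hw) for z in(z0,z1)]
    return F2W((cx,cy,a),P)
def render(d,boxes,u0,v0,w,h):
    m=np.zeros((h*SS,w*SS),np.uint8)
    for b in boxes:
        q=(proj(d,b)-[u0,v0]+.5)*SS-.5
        hu=cv2.convexHull(q.astype(np.float32)); cv2.fillConvexPoly(m,np.round(hu*16).astype(np.int32),255,shift=4)
    m=cv2.resize(m,(w,h),interpolation=cv2.INTER_AREA).astype(float)/255
    return cv2.GaussianBlur(m,(0,0),.7)
def softmask(d):
    f=d["frame"].astype(float); v=f.min(2); s=f.max(2)-v   # bright & unsaturated
    return np.clip((v-95)/70,0,1)
def fit(d,g,init,z0,tab=True):
    u,v=proj(d,[(init[0],init[1],z0+.018)])[0]; u0,v0=int(u)-24,int(v)-24
    t=g[v0:v0+48,u0:u0+48]
    def cost(p):
        bs=[box(*p,-.035,.035,.015,z0,z0+.036)]
        if tab: bs.append(box(*p,.035,.061,.008,z0+.012,z0+.024))
        return ((render(d,bs,u0,v0,48,48)-t)**2).sum()
    best=None
    for da in(-.3,0,.3):
        p0=np.array([init[0],init[1],init[2]+da])
        r=minimize(cost,p0,method='Nelder-Mead',options=dict(initial_simplex=p0+np.array([[0,0,0],[.008,0,0],[0,.008,0],[0,0,.2]]),xatol=1e-5,fatol=1e-3))
        if best is None or r.fun<best.fun: best=r
    return best.x,best.fun
E
python3 - <<'E'
from fit import *
d=bot.get_image("top"); g=softmask(d)
cv2.imwrite("pics/g.png",cv2.resize((g[160:270,75:415]*255).astype(np.uint8),None,fx=2.3,fy=2.3))
for n in ["blank1_mid","offcut1_mid","bin","spray_can","disc_stack"]:
    for m in bot.masks_of(n,"top"):
        v,u=np.nonzero(m["region"]); print(n,round(m["p"],2),np.round(m["location"],1),len(u))
for uv,a in (((270,197),115),((310,195),53),((268,244),-115),((321,247),97)):
    x=unproj(d,uv,.036)[0]
    p,c=fit(d,g,(x[0],x[1],np.radians(a)),0); print("blank",p.round(4),np.degrees(p[2]).round(1),c.round(1))
F=np.load("F.npy")
for uv in ((176,205),(220,208)):
    x=unproj(d,uv,.056)[0]; p,c=fit(d,g,(x[0],x[1],F[2]),.02,False); print("off",p.round(4),c.round(1),W2F(F,[[*p[:2],0]]))
E
```

```text
blank1_mid 0.56 [197.4 271.5] 328
blank1_mid 0.56 [247.3 317.9] 336
blank1_mid 0.36 [244.3 272.1] 342
blank1_mid 0.3 [236.1 181.5] 521
bin 0.65 [212.4 171.9] 7344
spray_can 0.94 [120.  212.6] 696
disc_stack 0.74 [141.  287.7] 924
disc_stack 0.52 [216.4 370.2] 3247
blank [ 0.6056 -0.1774  1.984 ] 113.7 46.5
blank [ 0.6048 -0.2857  0.9328] 53.4 44.7
blank [ 0.4675 -0.1569 -2.0563] -117.8 142.1
blank [ 0.4539 -0.3144  1.7738] 101.6 47.0
off [ 0.584   0.1007 -0.1064] 64.2 [[0.01134527 0.03601183 0.        ]]
off [ 0.57   -0.0246 -0.1268] 54.3 [[ 0.0106473  -0.09003545  0.        ]]
```

View pics/g.png

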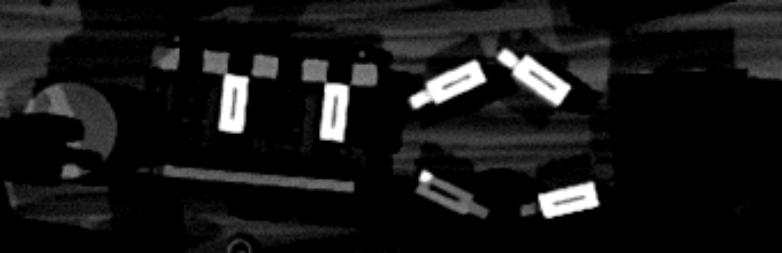

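```bash
sed -i 's/bs=\[box(\*p,-.035,.035,.015,z0,z0+.036)\]/bs=[box(*p,-.035,.035,.015,z0+.0355,z0+.036)]/; s/box(\*p,.035,.061,.008,z0+.012,z0+.024)/box(*p,.035,.061,.008,z0+.0235,z0+.024)/' fit.py
cat > look.py <<'E'
from fit import *
d=bot.get_image("top"); g=softmask(d)
def ov(d,items,name,u0,v0,u1,v1,k):
    f=cv2.resize(d["frame"][v0:v1,u0:u1],None,fx=k,fy=k,interpolation=cv2.INTER_CUBIC)
    for p,z0,tab in items:
        bs=[F2W(p,[(-.035,-.015,z0+.036),(-.035,.015,z0+.036),(.035,.015,z0+.036),(.035,-.015,z0+.036)])]
        if tab: bs.append(F2W(p,[(.035,-.008,z0+.024),(.035,.008,z0+.024),(.061,.008,z0+.024),(.061,-.008,z0+.024)]))
        for b in bs: cv2.polylines(f,[np.round((proj(d,b)-[u0,v0]+.5)*k).astype(int)],True,(0,0,255),1)
    cv2.imwrite(name,f)
E
python3 - <<'E'
from look import *
it=[]
for uv,a in (((270,197),115),((310,195),53),((268,244),-115),((321,247),97)):
    x=unproj(d,uv,.036)[0]
    p,c=fit(d,g,(x[0],x[1],np.radians(a)),0); print("blank",p.round(4),np.degrees(p[2]).round(1),c.round(1)); it.append((p,0,True))
F=np.load("F.npy")
for uv in ((176,205),(220,208)):
    x=unproj(d,uv,.056)[0]; p,c=fit(d,g,(x[0],x[1],F[2]),.02,False); print("off",p.round(4),c.round(1),W2F(F,[[*p[:2],0]]));it.append((p,.02,False))
ov(d,it,"pics/ov4.png",150,165,350,265,4)
m=max(bot.masks_of("bin","top"),key=lambda m:m["location"][1]); v,u=np.nonzero(m["region"]); print(m["p"],m["location"])
for q in ((341,192),(400,191),(404,245),(342,246)): print(unproj(d,q,.055))
E
```

```text
blank [ 0.6044 -0.1773  1.9762] 113.2 44.3
blank [ 0.6032 -0.2842  0.9146] 52.4 36.1
blank [ 0.4674 -0.1559 -2.0757] -118.9 135.7
blank [ 0.4539 -0.3118  1.7738] 101.6 38.8
off [ 0.5826  0.0984 -0.1155] 48.1 [[0.01016926 0.03362628 0.        ]]
off [ 0.569  -0.025  -0.1254] 50.6 [[ 0.00965553 -0.09058739  0.        ]]
0.63 [217.9, 373.5]
[[ 0.60630239 -0.36973834  0.055     ]]
[[ 0.60482672 -0.53792924  0.055     ]]
[[ 0.45225793 -0.53863269  0.055     ]]
[[ 0.45410393 -0.3644266   0.055     ]]
```

View pics/ov4.png

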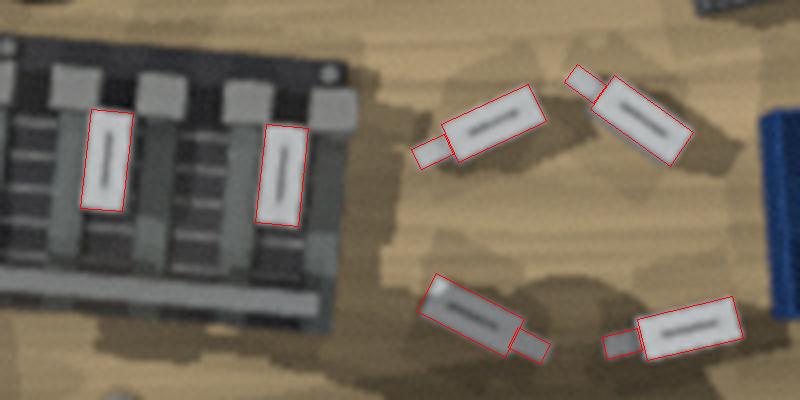

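Run:
```python
from plan import *
Y=3.03
a=(.5826,.0992)
pr=plan([(*a,.13,Y,6,50),(*a,.043,Y,4,50)])
plan([(*a,.043,Y,10,10)],pose=pr)
print('--- lift & bin')
pr=plan([(*a,.14,Y,4,10),(.55,-.15,.14,Y,6,10)],pose=pr)
pr=plan([(.529,-.423,.14,Y,6,10),(.529,-.423,.075,Y,4,10)],pose=pr)
```

```text
-13 -38 10 0 0 0.01 50; -13 -38 10 0 0 0.01 50; -14 -38 10 0 0 0.01 50; -13 -39 9 0 0 0.01 50; -13 -38 10 0 0 0 50; -13.6 -37.7 10.2 0 -0.01 0.01 50; 0 0 22 0 0 0 50; 0 0 22 0 0 0 50; 0 0 21 0 0 0 50; 0.1 0 22 0 0 0 50

0 0 0 0 0 0 10; 0 0 0 0 0 0 10; 0 0 0 0 0 0 10; 0 0 0 0 0 0 10; 0 0 0 0 0 0 10; 0 0 0 0 0 0 10; 0 0 0 0 0 0 10; 0 0 0 0 0 0 10; 0 0 0 0 0 0 10; 0 0 0 0 0 0 10

--- lift & bin
0 0 -24 0 0 0 10; 0 0 -24 0 0 0 10; 0 0 -25 0 0 0 10; -0.1 0 -24 0 0 0 10; 1 -42 0 0 0 0 10; 1 -42 0 0 0 0 10; 0 -42 0 0 0 0 10; 1 -42 0 0 0 0 10; 1 -41 0 0 0 0 10; 0.8 -42.3 0.1 0 0 0 10

-2 -46 0 0 0 0 10; -1 -45 0 0 0 0 10; -2 -46 0 0 0 0 10; -1 -45 0 0 0 0 10; -2 -46 0 0 0 0 10; -1.4 -45.6 0.1 0 0 0 10; 0 0 16 0 0 0 10; 0 0 17 0 0 0 10; 0 0 16 0 0 0 10; 0 0 16 0 0 0 10
```

Call:
send_rows(plan="-13 -38 10 0 0 0.01 50; -13 -38 10 0 0 0.01 50; -14 -38 10 0 0 0.01 50; -13 -39 9 0 0 0.01 50; -13 -38 10 0 0 0 50; -14 -38 10 0 0 0.01 50; 0 0 22 0 0 0 50; 0 0 22 0 0 0 50; 0 0 21 0 0 0 50; 0 0 22 0 0 0 50", squeeze=30)

```text
t: 16.35
tool_pos: [0.5831, 0.0989, 0.0429]
ee_rot: [3.142, 0.0, 3.03]
wrist_force: [0.4, 0.8, -0.7]
grip_width: 0.0499
```

Call:
send_rows(plan="0 0 0 0 0 0 10; 0 0 0 0 0 0 10; 0 0 0 0 0 0 10; 0 0 0 0 0 0 10; 0 0 0 0 0 0 10; 0 0 0 0 0 0 10; 0 0 0 0 0 0 10; 0 0 0 0 0 0 10; 0 0 0 0 0 0 10; 0 0 0 0 0 0 10")

```text
t: 17.6
tool_pos: [0.5836, 0.0989, 0.0447]
ee_rot: [3.141, 0.002, 3.03]
wrist_force: [-0.5, 0.2, 5.4]
grip_width: 0.03
```

Call:
send_rows(plan="0 0 -24 0 0 0 10; 0 0 -24 0 0 0 10; 0 0 -25 0 0 0 10; 0 0 -24 0 0 0 10; 1 -42 0 0 0 0 10; 1 -42 0 0 0 0 10; 0 -42 0 0 0 0 10; 1 -42 0 0 0 0 10; 1 -41 0 0 0 0 10; 1 -42 0 0 0 0 10")

```text
t: 18.85
tool_pos: [0.5498, -0.1511, 0.1404]
ee_rot: [3.141, -0.001, 3.031]
wrist_force: [1.0, -0.4, -2.8]
grip_width: 0.0296
```

Run:
```python
from h import *
d=bot.get_image("scene");crop(d,130,90,330,240,4,"pics/s5.png")
```

```text
(no output)
```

View pics/s5.png

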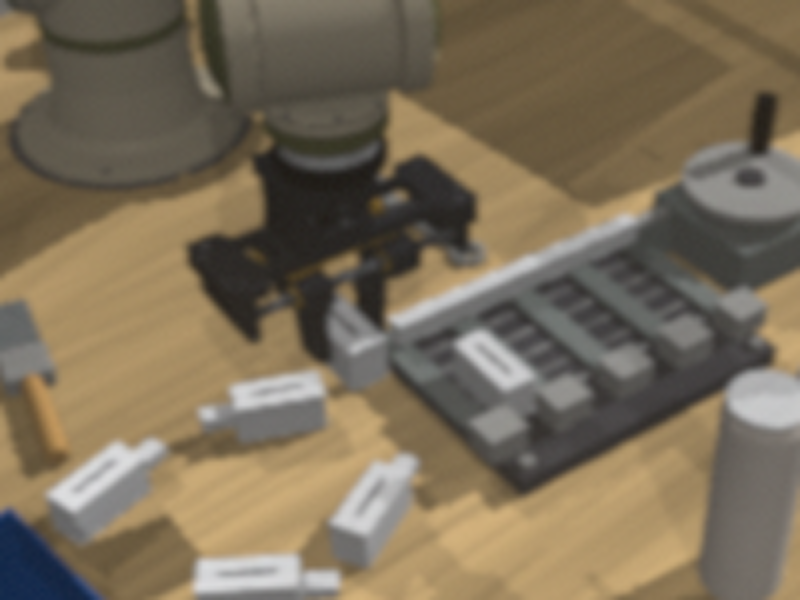

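Call:
send_rows(plan="-2 -46 0 0 0 0 10; -1 -45 0 0 0 0 10; -2 -46 0 0 0 0 10; -1 -45 0 0 0 0 10; -2 -46 0 0 0 0 10; -1 -45 0 0 0 0 10; 0 0 16 0 0 0 10; 0 0 17 0 0 0 10; 0 0 16 0 0 0 10; 0 0 16 0 0 0 10")

```text
t: 20.15
tool_pos: [0.5293, -0.4214, 0.0746]
ee_rot: [3.141, -0.0, 3.032]
wrist_force: [0.4, -1.3, -2.7]
grip_width: 0.0297
```

Run:
```python
from plan import *
Y=3.02
print(bot.get_state()["joint_pos"])
c=(.529,-.423);a=(.569,-.0242)
pr=plan([(*c,.075,Y,4,50),(*c,.14,Y,4,50),(.55,-.33,.15,Y,2,50)])
pr=plan([(*a,.13,Y,7,50),(*a,.043,Y,3,50)],pose=pr)
print('--- lift & bin')
pr=plan([(*a,.14,Y,4,10),(.55,-.25,.14,Y,6,10)],pose=pr)
pr=plan([(.529,-.485,.14,Y,6,10),(.529,-.485,.075,Y,4,10)],pose=pr)
```

```text
[-8.45144696e-01  8.07351479e-01  1.17089046e+00  2.56577301e-05
  1.16395088e+00 -2.30590948e+00]
0 0 0 0 0 0.02 50; 0 -1 0 0 0 0.02 50; 0 0 0 0 0 0.02 50; 0.1 -0.7 -0.4 0 0 0.02 50; 0 0 -16 0 0 0 50; 0 0 -17 0 0 0 50; 0 0 -16 0 0 0 50; 0 0.1 -16 0 0 0 50; -5 47 -5 0 0 0 50; -4.6 47.8 -5 0 0 0 50

3 44 3 0 0 0 50; 2 43 3 0 0 0 50; 3 44 3 0 0 0 50; 2 44 3 0 0 0 50; 3 43 2 0 0 0 50; 3 44 3 0 0 0 50; 2.1 43.9 3.1 0 0 0 50; 0 0 29 0 0 0 50; 0 0 29 0 0 0 50; 0 -0.1 29 0 0 0 50

--- lift & bin
0 0 -24 0 0 0 10; 0 0 -24 0 0 0 10; 0 0 -25 0 0 0 10; 0 0.1 -24 0 0 0 10; -1 -38 0 0 0 0 10; -2 -37 0 0 0 0 10; -1 -38 0 0 0 0 10; -2 -38 0 0 0 0 10; -1 -38 0 0 0 0 10; -1.4 -37.5 -0.1 0 0 0 10

-1 -39 0 0 0 0 10; -2 -40 0 0 0 0 10; -1 -39 0 0 0 0 10; -1 -39 0 0 0 0 10; -1 -39 0 0 0 0 10; -1.6 -39.8 -0.1 0 0 0 10; 0 0 16 0 0 0 10; 0 0 17 0 0 0 10; 0 0 16 0 0 0 10; 0 0 16 0 0 0 10
```

Call:
send_rows(plan="0 0 0 0 0 0.02 50; 0 -1 0 0 0 0.02 50; 0 0 0 0 0 0.02 50; 0 0 0 0 0 0.02 50; 0 0 -16 0 0 0 50; 0 0 -17 0 0 0 50; 0 0 -16 0 0 0 50; 0 0 -16 0 0 0 50; -5 47 -5 0 0 0 50; -5 48 -5 0 0 0 50")

```text
t: 21.4
tool_pos: [0.5505, -0.3294, 0.1516]
ee_rot: [-3.141, 0.001, 3.018]
wrist_force: [0.2, 0.2, 0.8]
grip_width: 0.0497
```

Call:
send_rows(plan="3 44 3 0 0 0 50; 2 43 3 0 0 0 50; 3 44 3 0 0 0 50; 2 44 3 0 0 0 50; 3 43 2 0 0 0 50; 3 44 3 0 0 0 50; 2 44 3 0 0 0 50; 0 0 29 0 0 0 50; 0 0 29 0 0 0 50; 0 0 28 0 0 0 50")

```text
t: 22.65
tool_pos: [0.5701, -0.0242, 0.0446]
ee_rot: [-3.142, 0.001, 3.02]
wrist_force: [-0.1, 0.0, 0.4]
grip_width: 0.0502
```

Call:
send_rows(plan="0 0 0 0 0 0 50; 0 0 0 0 0 0 10; 0 0 0 0 0 0 10; 0 0 0 0 0 0 10; 0 0 0 0 0 0 10; 0 0 0 0 0 0 10; 0 0 0 0 0 0 10; 0 0 -5 0 0 0 10; 0 0 -20 0 0 0 10; 0 0 -25 0 0 0 10")

```text
t: 23.9
tool_pos: [0.5694, -0.0242, 0.095]
ee_rot: [3.141, -0.002, 3.019]
wrist_force: [-0.3, -0.5, -2.7]
grip_width: 0.0295
```

Run:
```python
from h import *
d=bot.get_image("scene");crop(d,60,110,260,260,4,"pics/s6.png")
from plan import *
Y=3.02
plan([(.55,-.2,.13,Y,6,10),(.529,-.485,.14,Y,8,10),(.529,-.485,.075,Y,5,10)])
```

```text
0 -29 -5 0 0 0 10; 0 -30 -5 0 0 0 10; 0 -29 -6 0 0 0 10; 0 -30 -5 0 0 0 10; -1 -29 -5 0 0 0 10; 0.4 -29.8 -5.3 0 0.03 0 10; -2 -36 -1 0 0 0 10; -1 -35 -1 0 0 0 10; -2 -36 -2 0 0 0 10; -2 -36 -1 0 0 0 10

-2 -35 -1 0 0 0 10; -1 -36 -1 0 0 0 10; -2 -36 -2 0 0 0 10; -1.9 -35.4 -0.9 0 0 0 10; 0 0 13 0 0 0 10; 0 0 13 0 0 0 10; 0 0 13 0 0 0 10; 0 0 13 0 0 0 10; 0 0 13 0 0 0 10; 0 0 0 0 0 0 10
```

View pics/s6.png

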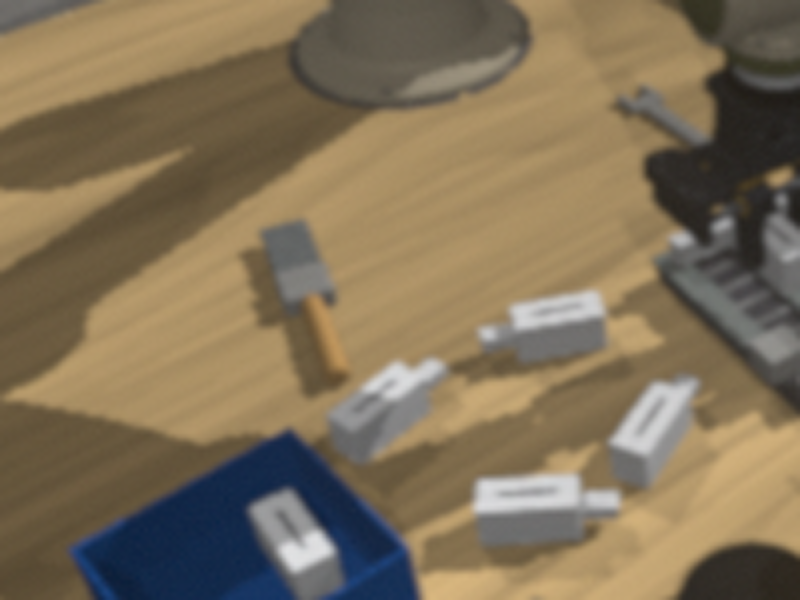

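Offcut 1 sits in the bin (crop 295,545); the second is in hand. On to the bin.

Call:
send_rows(plan="0 -29 -5 0 0 0 10; 0 -30 -5 0 0 0 10; 0 -29 -6 0 0 0 10; 0 -30 -5 0 0 0 10; -1 -29 -5 0 0 0 10; 0 -30 -5 0 0 0 10; -2 -36 -1 0 0 0 10; -1 -35 -1 0 0 0 10; -2 -36 -2 0 0 0 10; -2 -36 -1 0 0 0 10")

```text
t: 25.2
tool_pos: [0.5384, -0.3439, 0.1302]
ee_rot: [3.141, -0.001, 3.019]
wrist_force: [0.6, 0.7, -1.8]
grip_width: 0.0295
```

Call:
send_rows(plan="-2 -35 -1 0 0 0 10; -1 -36 -1 0 0 0 10; -2 -36 -2 0 0 0 10; -2 -35 -1 0 0 0 10; 0 0 13 0 0 0 10; 0 0 13 0 0 0 10; 0 0 13 0 0 0 10; 0 0 13 0 0 0 10; 0 0 13 0 0 0 10; 0 0 0 0 0 0 10")

```text
t: 26.45
tool_pos: [0.5281, -0.4841, 0.0693]
ee_rot: [3.14, -0.002, 3.019]
wrist_force: [0.1, 0.3, -1.8]
grip_width: 0.0295
```

Call:
send_rows(plan="0 0 0 0 0 0 50; 0 0 0 0 0 0 50; 0 0 0 0 0 0 50; 0 0 0 0 0 0 50; 0 0 -16 0 0 0 50; 0 0 -20 0 0 0 50; 0 0 -25 0 0 0 50; 0 0 -25 0 0 0 50; 0 0 0 0 0 0 50; 0 0 0 0 0 0 50")

```text
t: 27.7
tool_pos: [0.5282, -0.4845, 0.1562]
ee_rot: [3.141, -0.001, 3.019]
wrist_force: [-0.2, 0.4, -0.0]
grip_width: 0.0499
```

Run:
```python
from look import *
it=[]
for uv,a in (((270,197),115),((310,195),53),((268,244),-115),((321,247),97)):
    x=unproj(d,uv,.036)[0]
    p,c=fit(d,g,(x[0],x[1],np.radians(a)),0); print("blank",p.round(4),np.degrees(p[2]).round(1),c.round(1)); it.append((p,0,True))
ov(d,it,"pics/ov7.png",225,165,425,265,4)
print(bot.get_state()["tool_pos"],bot.get_state()["joint_pos"])
```

```text
blank [ 0.6044 -0.1771  1.9762] 113.2 33.6
blank [ 0.6034 -0.2844  0.9191] 52.7 26.8
blank [ 0.4666 -0.1574 -2.0526] -117.6 37.7
blank [ 0.4537 -0.3109  1.7733] 101.6 14.3
[ 0.52814505 -0.48437571  0.15566942] [-9.05216220e-01  8.25570967e-01  9.17052738e-01  3.23861538e-05
  1.40071409e+00 -2.35365785e+00]
```

View pics/ov7.png

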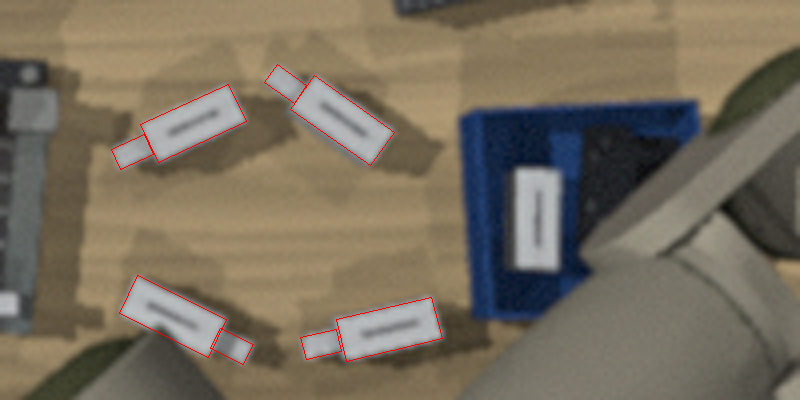

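```bash
cat > pp.py <<'E'
import sys
from plan import *
from h import F2W
F=(.5684,.0676,-.107)
def lane(i,x=.002): return F2W(F,[(x,-.093+.062*(i-1),0)])[0][:2]
def approach(b,psi,n=8,m=3):
    print("APPROACH"); return plan([(*b,.10,psi,n,50),(*b,.022,psi,m,50),(*b,.022,psi,2,50)])
def carry(i,psi,n1,pose=None,zc=.13):
    l=lane(i); s=bot.get_state()["tool_pos"]
    print("CARRY",l.round(4))
    return plan([(*s[:2],zc,None,3,10)] if 0 else [(s[0],s[1],zc,np.arctan2(0,1) if 0 else CUR(),3,10),(*l,zc,psi,n1,10),(*l,zc,psi,1,10)])
def CUR(): return bot.get_state()["ee_rot"][2]
E
python3 - <<'E'
from pp import *
b=(.4537,-.3103)
approach(b,1.7733,9,3)
for i in (1,2,3,4): print(lane(i))
E
```

```text
APPROACH
11 18 6 0 0 0.99 50; 13 17 6 0 0 0.99 50; 15 14 7 0 0 0.99 50; 17 13 6 0 0 1 50; 18 10 6 0 0 0.99 50; 20 7 6 0 0 0.99 50; 21 4 7 0 0 0.99 50; 21 2 6 0 0 0.99 50; 20.6 -1.1 6 0 -0.01 0.99 50; 0 0 26 0 0 0 50

0 0 26 0 0 0 50; -0.1 0 26 0 0 0 50; 0 0 0 0 0 0 50; 0 0 0 0 0 0 50; 0 0 0 0 0 0 50; 0 0 0 0 0 0 50; 0 0 0 0 0 0 50; 0 0 0 0 0 0 50; 0 0 0 0 0 0 50; 0 0 0 0 0 0 50

[ 0.56045654 -0.02508172]
[0.56707789 0.0365637 ]
[0.57369924 0.09820912]
[0.58032058 0.15985454]
```

Call:
send_rows(plan="11 18 6 0 0 0.99 50; 13 17 6 0 0 0.99 50; 15 14 7 0 0 0.99 50; 17 13 6 0 0 1 50; 18 10 6 0 0 0.99 50; 20 7 6 0 0 0.99 50; 21 4 7 0 0 0.99 50; 21 2 6 0 0 0.99 50; 21 -1 6 0 0 0.99 50; 0 0 26 0 0 0 50")

```text
t: 29.0
tool_pos: [0.4539, -0.3093, 0.0747]
ee_rot: [3.141, 0.001, 1.773]
wrist_force: [0.9, -0.7, -0.8]
grip_width: 0.0501
```

Call:
send_rows(plan="0 0 26 0 0 0 50; 0 0 26 0 0 0 50; 0 0 0 0 0 0 50; 0 0 0 0 0 0 10; 0 0 0 0 0 0 10; 0 0 0 0 0 0 10; 0 0 0 0 0 0 10; 0 0 0 0 0 0 10; 0 0 0 0 0 0 10; 0 0 0 0 0 0 10")

```text
t: 30.25
tool_pos: [0.4542, -0.3106, 0.0237]
ee_rot: [3.141, 0.001, 1.774]
wrist_force: [-2.0, -0.0, 7.2]
grip_width: 0.0295
```

Run:
```python
from pp import *
carry(1,-.107,16)
```

```text
CARRY [ 0.5605 -0.0251]
0 0 -35 0 0 0 10; 0 0 -36 0 0 0 10; -0.1 0.1 -35.3 0 0.01 0 10; 16 10 0 0 0 0.84 10; 17 8 0 0 0 0.84 10; 18 6 0 0 0 0.85 10; 19 4 0 0 0 0.84 10; 19 2 0 0 0 0.84 10; 19 -1 0 0 0 0.84 10; 19 -3 0 0 0 0.84 10

18 -4 0 0 0 0.85 10; 18 -8 0 0 0 0.84 10; 17 -9 0 0 0 0.84 10; 15 -11 0 0 0 0.84 10; 14 -12 0 0 0 0.84 10; 13 -15 0 0 0 0.85 10; 11 -16 0 0 0 0.84 10; 9 -16 0 0 0 0.84 10; 6.4 -18.1 0.1 0 0 0.84 10; 0 0 0 0 0 0 10
```

Call:
send_rows(plan="0 0 -35 0 0 0 10; 0 0 -36 0 0 0 10; 0 0 -35 0 0 0 10; 16 10 0 0 0 0.84 10; 17 8 0 0 0 0.84 10; 18 6 0 0 0 0.85 10; 19 4 0 0 0 0.84 10; 19 2 0 0 0 0.84 10; 19 -1 0 0 0 0.84 10; 19 -3 0 0 0 0.84 10")

```text
t: 31.5
tool_pos: [0.5001, -0.1843, 0.1286]
ee_rot: [-3.141, -0.0, 0.948]
wrist_force: [0.2, 0.2, -1.7]
grip_width: 0.0294
```

Call:
send_rows(plan="18 -4 0 0 0 0.85 10; 18 -8 0 0 0 0.84 10; 17 -9 0 0 0 0.84 10; 15 -11 0 0 0 0.84 10; 14 -12 0 0 0 0.84 10; 13 -15 0 0 0 0.85 10; 11 -16 0 0 0 0.84 10; 9 -16 0 0 0 0.84 10; 6.4 -18.1 0 0 0 0.84 10; 0 0 0 0 0 0 10")

```text
t: 32.75
tool_pos: [0.5601, -0.0239, 0.1285]
ee_rot: [-3.141, 0.001, -0.104]
wrist_force: [-0.1, -0.1, -1.8]
grip_width: 0.0299
```

Run:
```python
from pp import *
from h import *
l=lane(1)
d=bot.get_image("scene");crop(d,170,90,330,210,5,"pics/s8.png")
plan([(*l,.13,-.107,1,10),(*l,.048,-.107,6,10),(*l,.044,-.107,2,10)])
```

```text
0.6 0.4 -1.5 0 0 0.02 10; 0 0 14 0 0 0 10; 0 0 13 0 0 0 10; 0 0 14 0 0 0 10; 0 0 14 0 0 0 10; 0 0 13 0 0 0 10; 0 -0.1 14 0 0 0 10; 0 0 2 0 0 0 10; 0 0 2 0 0 0 10; 0 0 0 0 0 0 10
```

View pics/s8.png

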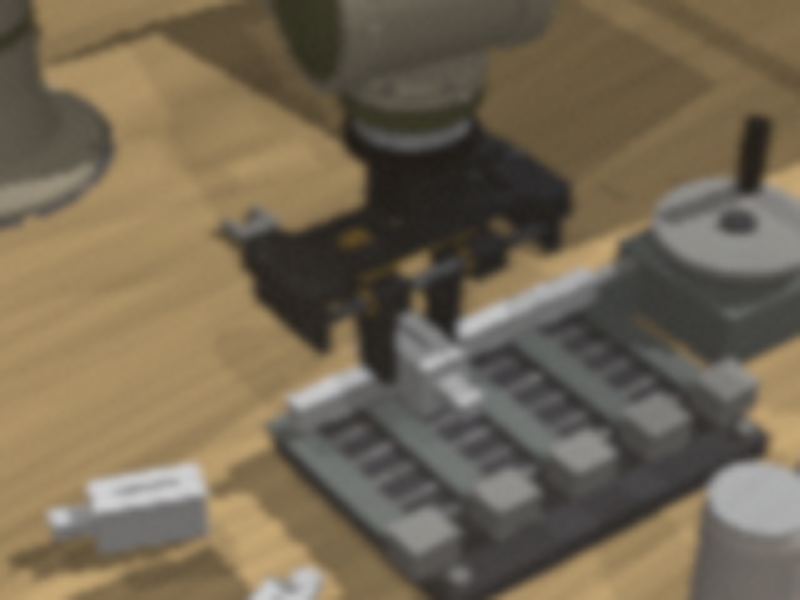

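Call:
send_rows(plan="0.6 0.4 -1.5 0 0 0.02 10; 0 0 14 0 0 0 10; 0 0 13 0 0 0 10; 0 0 14 0 0 0 10; 0 0 14 0 0 0 10; 0 0 13 0 0 0 10; 0 0 14 0 0 0 10; 0 0 2 0 0 0 10; 0 0 1 0 0 0 10; 0 0 0 0 0 0 10")

```text
t: 34.05
tool_pos: [0.561, -0.0253, 0.0456]
ee_rot: [3.141, -0.001, -0.11]
wrist_force: [0.5, 0.7, -1.3]
grip_width: 0.0298
```

Run:
```python
from h import *
d=bot.get_image("scene");crop(d,170,90,330,210,5,"pics/s9.png")
print(bot.get_state()["wrist_force"],bot.get_state()["tool_pos"])
```

```text
[-0.47262672  0.14426122 -2.97421415] [ 0.56094762 -0.02525169  0.04564599]
```

View pics/s9.png

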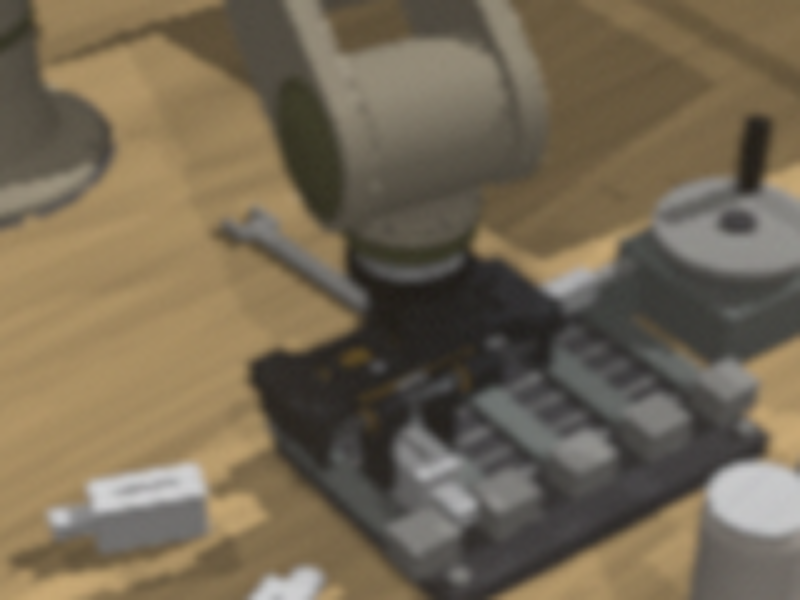

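Call:
send_rows(plan="0 0 1 0 0 0 10; 0 0 0.5 0 0 0 42; 0 0 0 0 0 0 42; 0 0 0 0 0 0 42; 0 0 0 0 0 0 42; 0 0 -15 0 0 0 42; 0 0 -20 0 0 0 42; 0 0 -25 0 0 0 42; 0 0 -25 0 0 0 50; 0 0 0 0 0 0 50")

```text
t: 35.35
tool_pos: [0.5616, -0.0254, 0.131]
ee_rot: [3.141, -0.004, -0.11]
wrist_force: [0.2, -0.1, -0.9]
grip_width: 0.0504
```

Run:
```python
from look import *
it=[]
F=(.5684,.0676,-.107)
for uv,a in (((270,197),115),((310,195),53),((268,244),-115)):
    x=unproj(d,uv,.036)[0]
    p,c=fit(d,g,(x[0],x[1],np.radians(a)),0); print("blank",p.round(4),np.degrees(p[2]).round(1),c.round(1)); it.append((p,0,True))
ov(d,it,"pics/ov10.png",150,165,350,265,4)
d=bot.get_image("scene");crop(d,170,90,330,210,5,"pics/s10.png")
from pp import *
approach((.4670,-.1565),1.085,9,3)
```

```text
blank [ 0.6049 -0.1782  1.9826] 113.6 44.3
blank [ 0.6033 -0.2843  0.9155] 52.5 29.7
blank [ 0.4662 -0.1571 -2.0444] -117.1 22.3
APPROACH
-9 16 3 0 0 -0.95 50; -10 14 3 0 0 -0.95 50; -13 13 3 0 0 -0.95 50; -14 11 4 0 0 -0.95 50; -15 9 3 0 0 -0.95 50; -17 7 3 0 0 -0.95 50; -17 5 3 0 0 -0.96 50; -18 2 3 0 0 -0.95 50; -17.7 -0.1 3.5 0 0 -0.95 50; 0 0 26 0 0 0 50

0 0 26 0 0 0 50; 0 0 26 0 0 0 50; 0 0 0 0 0 0 50; 0 0 0 0 0 0 50; 0 0 0 0 0 0 50; 0 0 0 0 0 0 50; 0 0 0 0 0 0 50; 0 0 0 0 0 0 50; 0 0 0 0 0 0 50; 0 0 0 0 0 0 50
```

View pics/ov10.png

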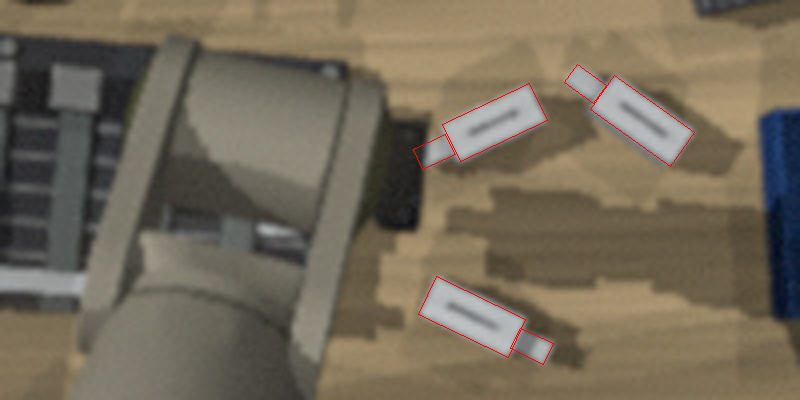

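View pics/s10.png

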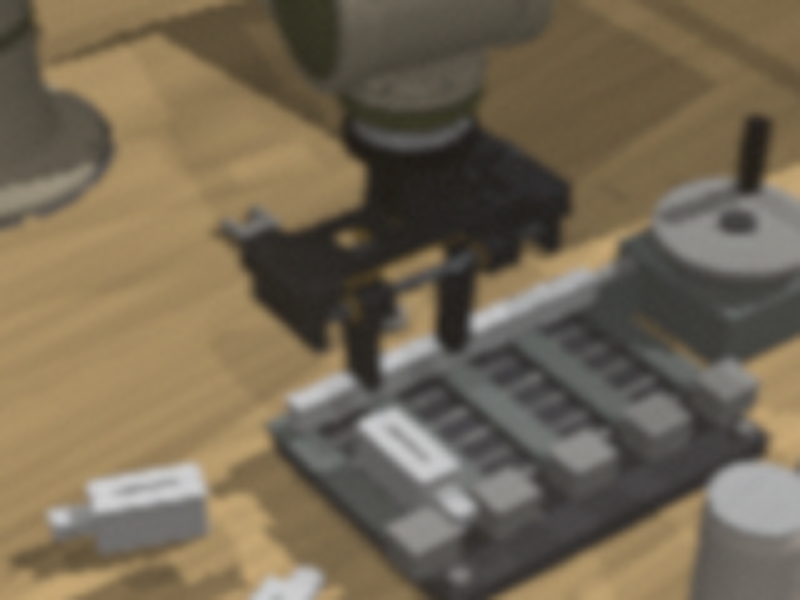

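Call:
send_rows(plan="-9 16 3 0 0 -0.95 50; -10 14 3 0 0 -0.95 50; -13 13 3 0 0 -0.95 50; -14 11 4 0 0 -0.95 50; -15 9 3 0 0 -0.95 50; -17 7 3 0 0 -0.96 50; -17 5 3 0 0 -0.96 50; -18 2 3 0 0 -0.96 50; -18 0 3 0 0 -0.96 50; 0 0 26 0 0 0 50")

```text
t: 36.7
tool_pos: [0.4671, -0.1579, 0.0745]
ee_rot: [3.14, 0.0, 1.09]
wrist_force: [0.2, -0.6, -0.4]
grip_width: 0.0503
```

Call:
send_rows(plan="0 0 26 0 0 0 50; 0 0 26 0 0 0 50; 0 0 0 0 0 0 50; 0 0 0 0 0 0 10; 0 0 0 0 0 0 10; 0 0 0 0 0 0 10; 0 0 0 0 0 0 10; 0 0 0 0 0 0 10; 0 0 0 0 0 0 10; 0 0 0 0 0 0 10")

```text
t: 37.95
tool_pos: [0.4675, -0.157, 0.0235]
ee_rot: [3.141, 0.0, 1.09]
wrist_force: [-2.7, -0.1, 6.7]
grip_width: 0.0294
```

Run:
```python
from pp import *
carry(2,3.0346,16)
```

```text
CARRY [0.5671 0.0366]
0 0 -36 0 0 0 10; 0 0 -35 0 0 0 10; 0 0.1 -35.5 0.01 0 0 10; 14 0 0 0 0 -0.87 10; 13 1 0 0 0 -0.87 10; 13 4 0 0 0 -0.87 10; 13 4 0 0 0 -0.87 10; 12 7 0 0 0 -0.87 10; 11 7 0 0 0 -0.87 10; 10 9 0 0 0 -0.87 10

9 11 0 0 0 -0.87 10; 8 11 0 0 0 -0.87 10; 7 12 0 0 0 -0.88 10; 4 13 0 0 0 -0.87 10; 4 13 0 0 0 -0.87 10; 1 13 0 0 0 -0.87 10; 0 14 0 0 0 -0.87 10; -2 14 0 0 0 -0.87 10; -2.9 12.8 -0.1 0 0 -0.87 10; 0 0 0 0 0 0 10
```

Call:
send_rows(plan="0 0 -36 0 0 0 10; 0 0 -35 0 0 0 10; 0 0 -35 0 0 0 10; 14 0 0 0 0 -0.87 10; 13 1 0 0 0 -0.87 10; 13 4 0 0 0 -0.87 10; 13 4 0 0 0 -0.87 10; 12 7 0 0 0 -0.87 10; 11 7 0 0 0 -0.87 10; 10 9 0 0 0 -0.87 10")

```text
t: 39.2
tool_pos: [0.5105, -0.0723, 0.1287]
ee_rot: [-3.141, -0.0, 1.944]
wrist_force: [-0.7, -0.6, -2.8]
grip_width: 0.0295
```

Call:
send_rows(plan="9 11 0 0 0 -0.87 10; 8 11 0 0 0 -0.87 10; 7 12 0 0 0 -0.88 10; 4 13 0 0 0 -0.87 10; 4 13 0 0 0 -0.87 10; 1 13 0 0 0 -0.87 10; 0 14 0 0 0 -0.87 10; -2 14 0 0 0 -0.87 10; -3 12.8 0 0 0 -0.87 10; 0 0 0 0 0 0 10")

```text
t: 40.45
tool_pos: [0.5669, 0.0371, 0.1286]
ee_rot: [-3.142, -0.0, 3.035]
wrist_force: [-0.2, -0.6, -2.4]
grip_width: 0.0301
```

Run:
```python
from pp import *
l=lane(2)
plan([(*l,.13,3.0346,1,10),(*l,.046,3.0346,6,10),(*l,.0435,3.0346,2,10)])
```

```text
-0.2 -0.5 -1.4 0 0 0 10; 0 0 14 0 0 0 10; 0 0 14 0 0 0 10; 0 0 14 0 0 0 10; 0 0 14 0 0 0 10; 0 0 14 0 0 0 10; 0 0 14 0 0 0 10; 0 0 1 0 0 0 10; 0 0 1.5 0 0 0 10; 0 0 0 0 0 0 10
```

Call:
send_rows(plan="0 -0.5 -1.4 0 0 0 10; 0 0 14 0 0 0 10; 0 0 14 0 0 0 10; 0 0 14 0 0 0 10; 0 0 14 0 0 0 10; 0 0 14 0 0 0 10; 0 0 14 0 0 0 10; 0 0 1 0 0 0 10; 0 0 1.5 0 0 0 10; 0 0 0 0 0 0 10")

```text
t: 41.7
tool_pos: [0.567, 0.0361, 0.0438]
ee_rot: [-3.142, 0.0, 3.035]
wrist_force: [0.5, 0.2, -3.3]
grip_width: 0.0294
```

Call:
send_rows(plan="0 0 0 0 0 0 10; 0 0 0.5 0 0 0 42; 0 0 0 0 0 0 42; 0 0 0 0 0 0 42; 0 0 0 0 0 0 42; 0 0 -15 0 0 0 42; 0 0 -20 0 0 0 42; 0 0 -25 0 0 0 42; 0 0 -25 0 0 0 50; 0 0 0 0 0 0 50")

```text
t: 42.95
tool_pos: [0.5678, 0.0361, 0.1304]
ee_rot: [-3.141, 0.004, 3.035]
wrist_force: [0.3, -1.1, 0.4]
grip_width: 0.0496
```

Run:
```python
from look import *
it=[]
for uv,a in (((270,197),115),((310,195),53)):
    x=unproj(d,uv,.036)[0]
    p,c=fit(d,g,(x[0],x[1],np.radians(a)),0); print("blank",p.round(4),np.degrees(p[2]).round(1),c.round(1)); it.append((p,0,True))
ov(d,it,"pics/ov11.png",150,165,350,265,4)
d=bot.get_image("scene");crop(d,170,90,330,210,5,"pics/s11.png")
from pp import *
p=it[1][0]
approach((p[0],p[1]+.0005),p[2],14,3)
```

```text
blank [ 0.6044 -0.1773  1.9765] 113.2 31.8
blank [ 0.6033 -0.2843  0.9155] 52.5 28.7
APPROACH
-5 -22 2 0 0 1.08 50; -8 -22 2 0 0 1.09 50; -12 -20 2 0 0 1.08 50; -14 -18 2 0 0 1.09 50; -17 -15 2 0 0 1.08 50; -19 -13 2 0 0 1.08 50; -21 -10 2 0 0 1.09 50; -22 -6 2 0 0 1.08 50; -23 -4 2 0 0 1.09 50; -23 1 2 0 0 1.08 50

-23 3 2 0 0 1.09 50; -21 7 2 0 0 1.08 50; -21 11 2 0 0 1.08 50; -18.7 13.1 1.8 0 0 1.09 50; 0 0 26 0 0 0 50; 0 0 26 0 0 0 50; 0.1 0.1 26 0 0 0 50; 0 0 0 0 0 0 50; 0 0 0 0 0 0 50; 0 0 0 0 0 0 50
```

View pics/ov11.png

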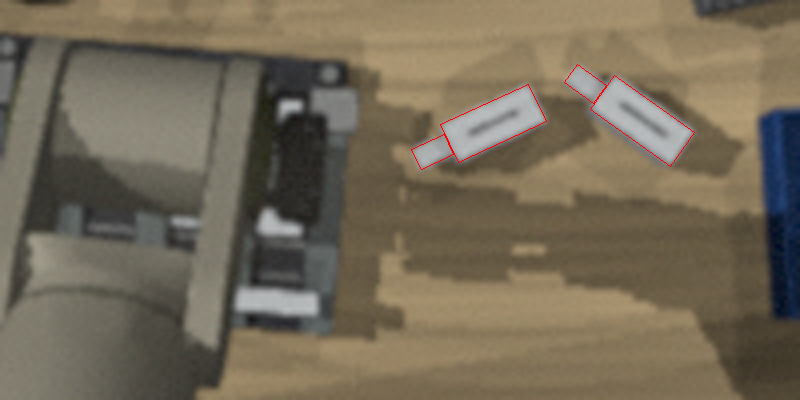

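View pics/s11.png

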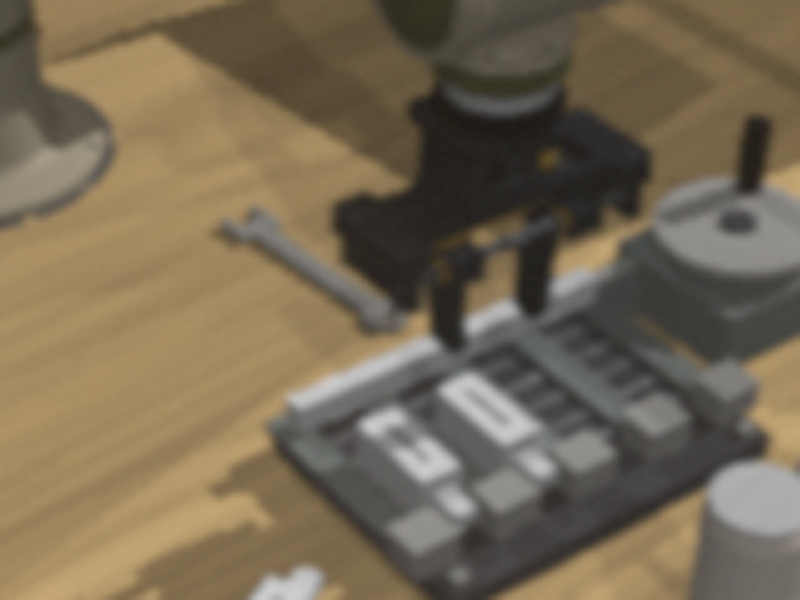

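Call:
send_rows(plan="-5 -22 2 0 0 1.08 50; -8 -22 2 0 0 1.09 50; -12 -20 2 0 0 1.08 50; -14 -18 2 0 0 1.09 50; -17 -15 2 0 0 1.08 50; -19 -13 2 0 0 1.08 50; -21 -10 2 0 0 1.09 50; -22 -6 2 0 0 1.08 50; -23 -4 2 0 0 1.09 50; -23 1 2 0 0 1.08 50")

```text
t: 44.3
tool_pos: [0.5929, -0.1931, 0.1067]
ee_rot: [-3.14, -0.001, 1.516]
wrist_force: [0.2, 0.8, -0.6]
grip_width: 0.0499
```

Call:
send_rows(plan="-23 3 2 0 0 1.09 50; -21 7 2 0 0 1.08 50; -21 11 2 0 0 1.08 50; -18.7 13.1 2 0 0 1.09 50; 0 0 26 0 0 0 50; 0 0 26 0 0 0 50; 0 0 26 0 0 0 50; 0 0 0 0 0 0 50; 0 0 0 0 0 0 10; 0 0 0 0 0 0 10")

```text
t: 45.55
tool_pos: [0.6039, -0.2841, 0.0232]
ee_rot: [3.14, -0.0, 0.915]
wrist_force: [0.4, -0.5, 0.5]
grip_width: 0.0326
```

Call:
send_rows(plan="0 0 0 0 0 0 10; 0 0 0 0 0 0 10; 0 0 0 0 0 0 10; 0 0 0 0 0 0 10; 0 0 -5 0 0 0 10; 0 0 -25 0 0 0 10; 0 0 -25 0 0 0 10; 0 0 -25 0 0 0 10; 0 0 -25 0 0 0 10; 0 0 0 0 0 0 10")

```text
t: 46.8
tool_pos: [0.604, -0.2841, 0.1286]
ee_rot: [3.139, -0.0, 0.915]
wrist_force: [-0.0, 0.6, -1.9]
grip_width: 0.0299
```

Run:
```python
from look import *
it=[]
for uv,a in (((270,197),115),):
    x=unproj(d,uv,.036)[0]
    p,c=fit(d,g,(x[0],x[1],np.radians(a)),0); print("blank",p.round(4),np.degrees(p[2]).round(1),c.round(1)); it.append((p,0,True))
ov(d,it,"pics/ov12.png",150,165,350,265,4)
d=bot.get_image("scene");crop(d,100,90,260,210,5,"pics/s12.png")
from pp import *
l=lane(3)
plan([(*l,.13,-.107,19,10),(*l,.13,-.107,1,10)])
```

```text
blank [ 0.6044 -0.1773  1.9765] 113.2 45.9
15 -13 0 0 0 0.39 10; 14 -15 0 0 0 0.38 10; 14 -15 -1 0 0 0.39 10; 12 -15 0 0 0 0.38 10; 12 -17 0 0 0 0.39 10; 11 -17 0 0 0 0.38 10; 10 -17 0 0 0 0.39 10; 9 -18 -1 0 0 0.38 10; 8 -19 0 0 0 0.39 10; 7 -19 0 0 0 0.38 10

6 -19 0 0 0 0.39 10; 5 -19 0 0 0 0.38 10; 4 -20 -1 0 0 0.39 10; 2 -20 0 0 0 0.38 10; 2 -20 0 0 0 0.39 10; 1 -20 0 0 0 0.38 10; -1 -21 0 0 0 0.39 10; -1 -20 -1 0 0 0.39 10; -2.9 -19.6 0.3 -0.01 0.01 0.38 10; 0 0 0 0 0 0 10
```

View pics/s12.png

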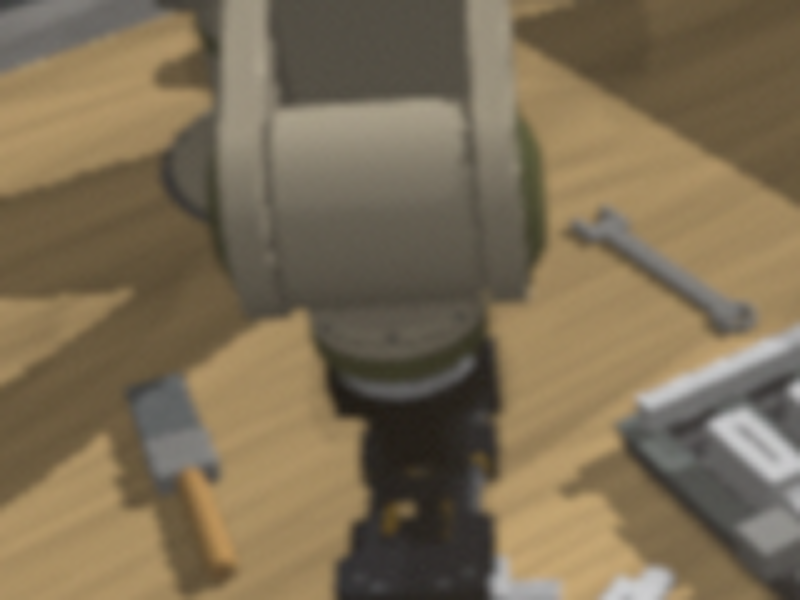

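Call:
send_rows(plan="15 -13 0 0 0 0.39 10; 14 -15 0 0 0 0.38 10; 14 -15 -1 0 0 0.39 10; 12 -15 0 0 0 0.38 10; 12 -17 0 0 0 0.39 10; 11 -17 0 0 0 0.38 10; 10 -17 0 0 0 0.39 10; 9 -18 0 0 0 0.38 10; 8 -19 0 0 0 0.39 10; 7 -19 0 0 0 0.38 10")

```text
t: 48.15
tool_pos: [0.5874, -0.0817, 0.1265]
ee_rot: [-3.14, 0.002, 0.376]
wrist_force: [-0.9, 0.5, -2.9]
grip_width: 0.0295
```

Call:
send_rows(plan="6 -19 0 0 0 0.39 10; 5 -19 0 0 0 0.38 10; 4 -20 0 0 0 0.39 10; 2 -20 0 0 0 0.38 10; 2 -20 0 0 0 0.39 10; 1 -20 0 0 0 0.38 10; -1 -21 0 0 0 0.39 10; -1 -20 0 0 0 0.39 10; -2.9 -19.6 0 0 0 0.38 10; 0 0 0 0 0 0 10")

```text
t: 49.4
tool_pos: [0.5734, 0.0987, 0.1268]
ee_rot: [3.141, 0.002, -0.105]
wrist_force: [1.0, -0.8, -2.5]
grip_width: 0.0298
```

Run:
```python
from pp import *
l=lane(3)
plan([(*l,.13,-.107,1,10),(*l,.046,-.107,6,10),(*l,.0435,-.107,2,10)])
```

```text
0.3 0.5 -3.2 0 0.02 0.02 10; 0 0 14 0 0 0 10; 0 0 14 0 0 0 10; 0 0 14 0 0 0 10; 0 0 14 0 0 0 10; 0 0 14 0 0 0 10; 0 0 14 0 0 0 10; 0 0 1 0 0 0 10; 0 0 1.5 0 0 0 10; 0 0 0 0 0 0 10
```

Call:
send_rows(plan="0.3 0.5 -3 0 0 0.02 10; 0 0 14 0 0 0 10; 0 0 14 0 0 0 10; 0 0 14 0 0 0 10; 0 0 14 0 0 0 10; 0 0 14 0 0 0 10; 0 0 14 0 0 0 10; 0 0 1 0 0 0 10; 0 0 1.5 0 0 0 10; 0 0 0 0 0 0 10")

```text
t: 50.65
tool_pos: [0.5746, 0.0974, 0.045]
ee_rot: [-3.142, -0.001, -0.11]
wrist_force: [0.1, -0.1, -2.9]
grip_width: 0.0303
```

Call:
send_rows(plan="0 0 0 0 0 0 10; 0 0 0.5 0 0 0 42; 0 0 0 0 0 0 42; 0 0 0 0 0 0 42; 0 0 0 0 0 0 42; 0 0 -15 0 0 0 42; 0 0 -20 0 0 0 42; 0 0 -25 0 0 0 42; 0 0 -25 0 0 0 50; 0 0 0 0 0 0 50")

```text
t: 51.9
tool_pos: [0.5754, 0.0974, 0.1315]
ee_rot: [-3.141, -0.004, -0.11]
wrist_force: [-0.9, -0.2, -0.8]
grip_width: 0.0499
```

Run:
```python
from look import *
it=[]
for uv,a in (((270,197),115),):
    x=unproj(d,uv,.036)[0]
    p,c=fit(d,g,(x[0],x[1],np.radians(a)),0); print("blank",p.round(4),np.degrees(p[2]).round(1),c.round(1)); it.append((p,0,True))
ov(d,it,"pics/ov13.png",150,165,350,265,4)
d=bot.get_image("scene");crop(d,170,90,330,210,5,"pics/s13.png")
from pp import *
p=it[0][0]
approach((p[0],p[1]+.0005),p[2],15,3)
```

```text
blank [ 0.6044 -0.1773  1.9765] 113.2 28.0
APPROACH
4 18 2 0 0 -1 50; 1 18 2 0 0 -0.99 50; -1 19 2 0 0 -1 50; -3 18 2 0 0 -0.99 50; -6 17 2 0 0 -1 50; -9 16 2 0 0 -1 50; -10 15 1 0 0 -0.99 50; -13 14 2 0 0 -1 50; -14 11 2 0 0 -0.99 50; -16 10 2 0 0 -1 50

-17 7 2 0 0 -1 50; -18 5 2 0 0 -0.99 50; -18 2 2 0 0 -1 50; -18 0 2 0 0 -1 50; -18.5 -3.4 1.9 0 0 -0.99 50; 0 0 26 0 0 0 50; 0 0 26 0 0 0 50; 0 0 26 0 0 0 50; 0 0 0 0 0 0 50; 0 0 0 0 0 0 50
```

View pics/ov13.png

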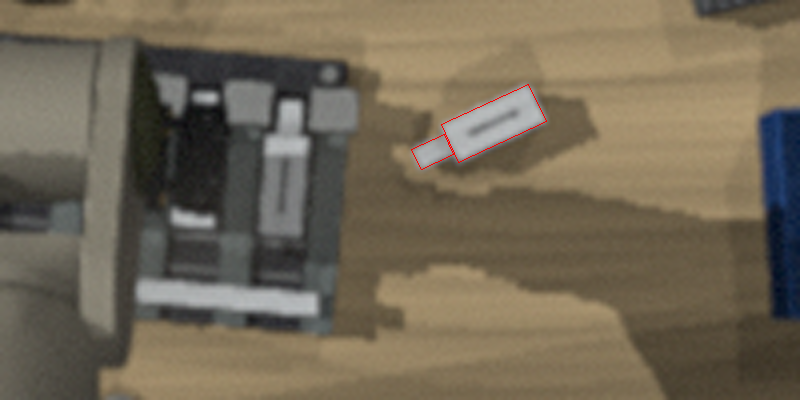

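View pics/s13.png

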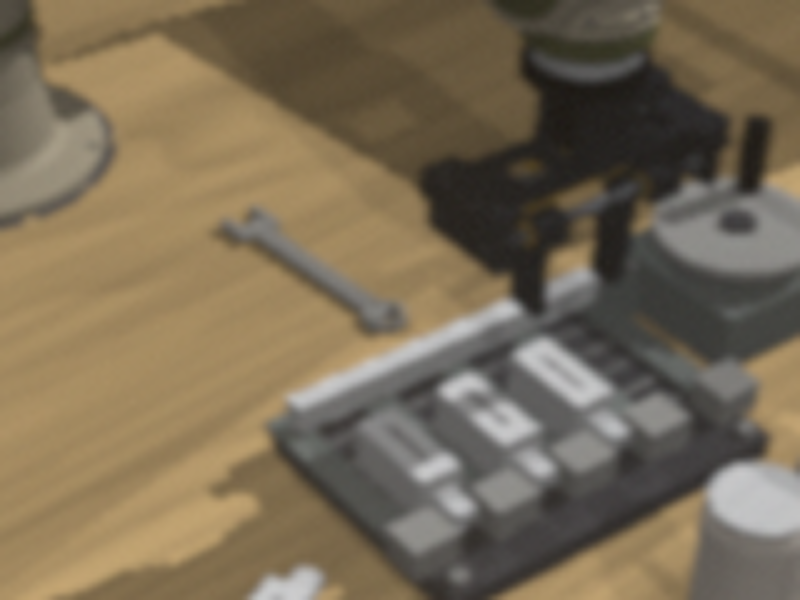

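Call:
send_rows(plan="4 18 2 0 0 -1 50; 1 18 2 0 0 -0.99 50; -1 19 2 0 0 -1 50; -3 18 2 0 0 -0.99 50; -6 17 2 0 0 -1 50; -9 16 2 0 0 -1 50; -10 15 1 0 0 -0.99 50; -13 14 2 0 0 -1 50; -14 11 2 0 0 -0.99 50; -16 10 2 0 0 -1 50")

```text
t: 53.25
tool_pos: [0.5943, -0.0858, 0.1087]
ee_rot: [-3.139, -0.0, 1.286]
wrist_force: [-0.3, -0.2, 0.8]
grip_width: 0.0499
```

Call:
send_rows(plan="-17 7 2 0 0 -1 50; -18 5 2 0 0 -0.99 50; -18 2 2 0 0 -1 50; -18 0 2 0 0 -1 50; -18.5 -3.4 2 0 0 -0.99 50; 0 0 26 0 0 0 50; 0 0 26 0 0 0 50; 0 0 26 0 0 0 50; 0 0 0 0 0 0 50; 0 0 0 0 0 0 10")

```text
t: 54.5
tool_pos: [0.6049, -0.1769, 0.0227]
ee_rot: [3.141, 0.0, 1.976]
wrist_force: [0.1, 0.6, 0.2]
grip_width: 0.0422
```

Call:
send_rows(plan="0 0 0 0 0 0 10; 0 0 0 0 0 0 10; 0 0 0 0 0 0 10; 0 0 0 0 0 0 10; 0 0 0 0 0 0 10; 0 0 -10 0 0 0 10; 0 0 -30 0 0 0 10; 0 0 -35 0 0 0 10; 0 0 -30 0 0 0 10; 0 0 0 0 0 0 10")

```text
t: 55.75
tool_pos: [0.6054, -0.1771, 0.1292]
ee_rot: [3.139, 0.003, 1.976]
wrist_force: [1.1, -0.1, -2.5]
grip_width: 0.0297
```

Run:
```python
from pp import *
l=lane(4)
plan([(*l,.13,-.107,19,10),(*l,.13,-.107,1,10)])
```

```text
17 6 0 0 0 0.79 10; 17 4 0 0 0 0.78 10; 18 2 0 0 0 0.79 10; 18 0 0 0 0 0.78 10; 17 -2 0 0 0 0.79 10; 18 -4 0 0 0 0.78 10; 16 -6 -1 0 0 0.79 10; 17 -7 0 0 0 0.78 10; 15 -9 0 0 0 0.79 10; 14 -11 0 0 0 0.78 10

13 -12 0 0 0 0.79 10; 11 -14 0 0 0 0.78 10; 10 -15 0 0 0 0.79 10; 8 -16 0 0 0 0.78 10; 6 -16 0 0 0 0.79 10; 5 -18 0 0 0 0.79 10; 3 -17 0 0 0 0.78 10; 0 -18 0 0 0 0.79 10; -1 -17.6 -0.5 0.01 -0.03 0.78 10; 0 0 0 0 0 0 10
```

Call:
send_rows(plan="17 6 0 0 0 0.79 10; 17 4 0 0 0 0.78 10; 18 2 0 0 0 0.79 10; 18 0 0 0 0 0.78 10; 17 -2 0 0 0 0.79 10; 18 -4 0 0 0 0.78 10; 16 -6 0 0 0 0.79 10; 17 -7 0 0 0 0.78 10; 15 -9 0 0 0 0.79 10; 14 -11 0 0 0 0.78 10")

```text
t: 57.0
tool_pos: [0.5909, 0.0013, 0.1253]
ee_rot: [-3.139, 0.001, 0.877]
wrist_force: [0.0, -0.5, -3.0]
grip_width: 0.0296
```

Call:
send_rows(plan="13 -12 0 0 0 0.79 10; 11 -14 0 0 0 0.78 10; 10 -15 0 0 0 0.79 10; 8 -16 0 0 0 0.78 10; 6 -16 0 0 0 0.79 10; 5 -18 0 0 0 0.79 10; 3 -17 0 0 0 0.78 10; 0 -18 0 0 0 0.79 10; -1 -17.6 0 0 0 0.78 10; 0 0 0 0 0 0 10")

```text
t: 58.25
tool_pos: [0.5788, 0.1609, 0.1255]
ee_rot: [3.141, 0.002, -0.104]
wrist_force: [0.8, -0.3, -2.5]
grip_width: 0.03
```

Run:
```python
from pp import *
l=lane(4)
plan([(*l,.13,-.107,1,10),(*l,.046,-.107,6,10),(*l,.0435,-.107,2,10)])
```

```text
1.6 0.9 -4.5 0 0.02 0.02 10; 0 0 14 0 0 0 10; 0 0 14 0 0 0 10; 0 0 14 0 0 0 10; 0 0 14 0 0 0 10; 0 0 14 0 0 0 10; 0 0 14 0 0 0 10; 0 0 1 0 0 0 10; 0 0 1.5 0 0 0 10; 0 0 0 0 0 0 10
```

Call:
send_rows(plan="1.6 0.9 -4 0 0 0.02 10; 0 0 14 0 0 0 10; 0 0 14 0 0 0 10; 0 0 14 0 0 0 10; 0 0 14 0 0 0 10; 0 0 14 0 0 0 10; 0 0 14 0 0 0 10; 0 0 1 0 0 0 10; 0 0 1.5 0 0 0 10; 0 0 0 0 0 0 10")

```text
t: 59.5
tool_pos: [0.5813, 0.1591, 0.045]
ee_rot: [-3.141, -0.001, -0.11]
wrist_force: [-0.2, 0.6, -2.5]
grip_width: 0.0295
```

Call:
send_rows(plan="0 0 0 0 0 0 10; 0 0 0.5 0 0 0 42; 0 0 0 0 0 0 42; 0 0 0 0 0 0 42; 0 0 0 0 0 0 42; 0 0 -15 0 0 0 42; 0 0 -20 0 0 0 42; 0 0 -25 0 0 0 42; 0 0 -25 0 0 0 50; 0 0 -30 0 0 0 60")

```text
t: 60.75
tool_pos: [0.581, 0.1591, 0.1609]
ee_rot: [-3.142, -0.0, -0.11]
wrist_force: [-0.5, -0.5, 0.9]
grip_width: 0.0577
```

Run:
```python
from h import *
d=bot.get_image("scene");crop(d,170,90,330,210,5,"pics/s14.png")
d=bot.get_image("top");crop(d,75,160,415,265,2.3,"pics/t14.png")
from plan import *
p=bot.get_state()["tool_pos"]
h=(.5274,.3357)
plan([(*h,.19,-.107,8,80),(*h,.19,-.107,2,80),(*h,.095,-.107,5,80),(*h,.095,-.107,5,10)])
```

```text
-9 -21 -3 0 0 0 80; -9 -21 -4 0 0 0 80; -10 -22 -3 0 0 -0.01 80; -9 -21 -3 0 0 0 80; -9 -21 -4 0 0 0 80; -9 -21 -3 0 0 0 80; -10 -21 -4 0 0 -0.01 80; -8.7 -21.4 -3 -0.01 -0.05 0 80; 0 0 0 0 0 0 80; 0 0 0 0 0 0 80

0 0 19 0 0 0 80; 0 0 19 0 0 0 80; 0 0 19 0 0 0 80; 0 0 19 0 0 0 80; 0 -0.1 19 0 0 0 80; 0 0 0 0 0 0 10; 0 0 0 0 0 0 10; 0 0 0 0 0 0 10; 0 0 0 0 0 0 10; 0 0 0 0 0 0 10
```

View pics/s14.png

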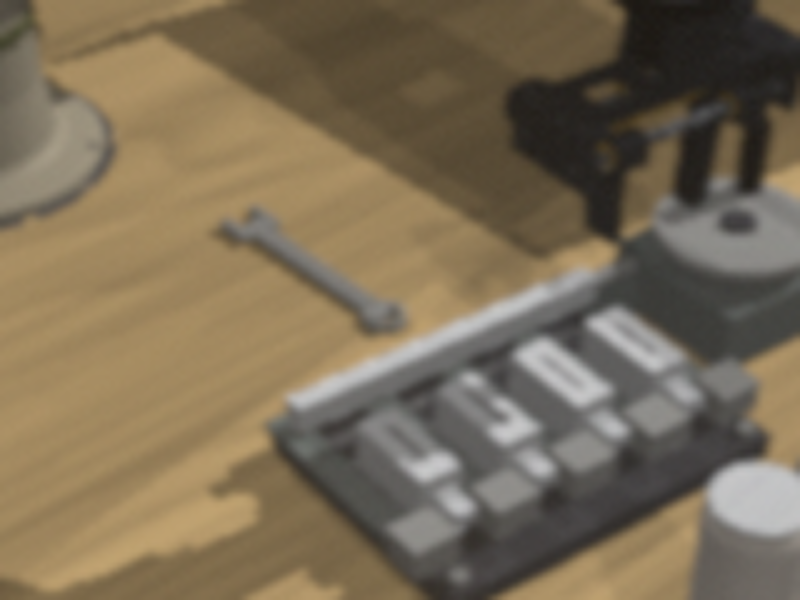

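View pics/t14.png

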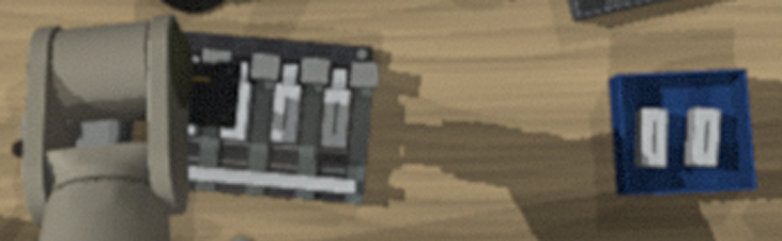

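Call:
send_rows(plan="-9 -21 -3 0 0 0 80; -9 -21 -4 0 0 0 80; -10 -22 -3 0 0 -0.01 80; -9 -21 -3 0 0 0 80; -9 -21 -4 0 0 0 80; -9 -21 -3 0 0 0 80; -10 -21 -4 0 0 0 80; -8.7 -21.4 -3 0 0 0 80; 0 0 0 0 0 0 80; 0 0 0 0 0 0 80", squeeze=15)

```text
t: 62.1
tool_pos: [0.5263, 0.3348, 0.1857]
ee_rot: [3.141, 0.001, -0.109]
wrist_force: [0.1, 0.1, -0.6]
grip_width: 0.08
```

Run:
```python
from h import *
d=bot.get_image("scene");crop(d,200,60,360,180,5,"pics/s15.png")
print(bot.get_state()["tool_pos"])
```

```text
[0.52646534 0.33463109 0.18577662]
```

View pics/s15.png

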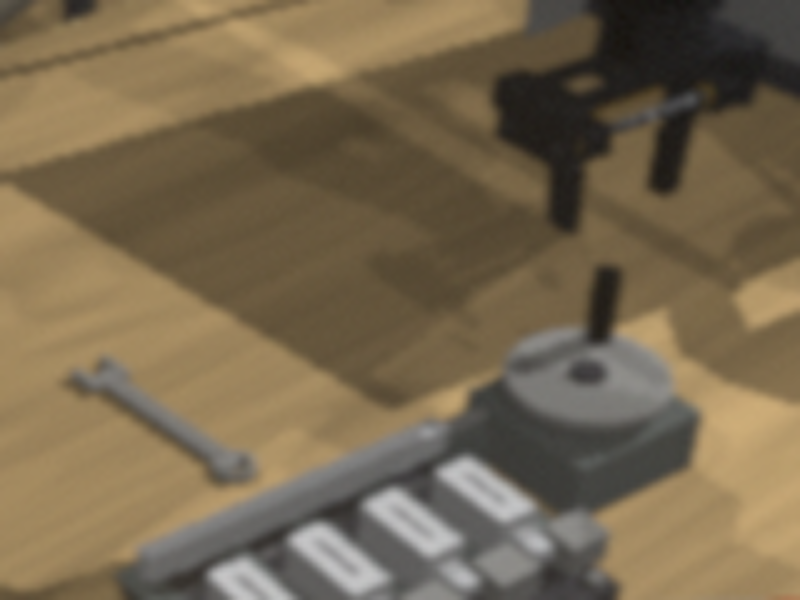

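Gripper (fingertips at 565,225 and 665,185) straddles the handle (605,300). Descend and grip.

Call:
send_rows(plan="1 -1 18 0 0 0 80; 0 0 18 0 0 0 80; 0 0 18 0 0 0 80; 0 0 18 0 0 0 80; 0 0 18 0 0 0 80; 0 0 0 0 0 0 10; 0 0 0 0 0 0 10; 0 0 0 0 0 0 10; 0 0 0 0 0 0 10; 0 0 0 0 0 0 10")

```text
t: 63.4
tool_pos: [0.5274, 0.3364, 0.0964]
ee_rot: [-3.141, -0.0, -0.108]
wrist_force: [0.5, -0.3, -0.0]
grip_width: 0.0322
```

Call:
send_rows(plan="0 0 0 0 0 0 10; 0 0 0 0 0 0 10; 0 0 0 0 0 0 10; 0 0 0 0 0 0 10; 0 0 0 0 0 0 10; 0 0 0 0 0 0 10; 0 0 0 0 0 0 10; 0 0 0 0 0 0 10; 0 0 0 0 0 0 10; 0 0 0 0 0 0 10")

```text
t: 64.65
tool_pos: [0.5274, 0.3363, 0.0962]
ee_rot: [3.141, -0.0, -0.108]
wrist_force: [1.4, -4.7, 2.0]
grip_width: 0.0203
```

```bash
sed -i 's/yaw=3.036/yaw=-.107/' circ.py; python3 circ.py .5516 .2948 -4.0 19
```

```text
phi0 2.0987128701897917 fix 2.204012870189792 r 0.04803314366560524
9.1 -4.2 1.2 0 0 -0.01 10; 9.4 -3.1 0 0 0 0 10; 9.8 -1 0 0 0 0 10; 9.9 1 0 0 0 0 10; 9.3 3 0 0 0 0 10; 8.6 4.9 0 0 0 0 10; 7.3 6.6 0 0 0 0 10; 5.8 8 0 0 0 0 10; 4 9.1 0 0 0 0 10; 2 9.7 0 0 0 0 10

0 9.8 0 0 0 0 10; -2.1 9.7 0 0 0 0 10; -4.1 9 0 0 0 0 10; -5.9 7.9 0 0 0 0 10; -7.4 6.6 0 0 0 0 10; -8.6 4.8 0 0 0 0 10; -9.4 2.9 0 0 0 0 10; -9.8 1 0 0 0 0 10; -9.8 -1.2 0 0 0 0 10; 0 0 0 0 0 0 10
```

Call:
send_rows(plan="9.1 -4.2 0 0 0 0 10; 9.4 -3.1 0 0 0 0 10; 9.8 -1 0 0 0 0 10; 9.9 1 0 0 0 0 10; 9.3 3 0 0 0 0 10; 8.6 4.9 0 0 0 0 10; 7.3 6.6 0 0 0 0 10; 5.8 8 0 0 0 0 10; 4 9.1 0 0 0 0 10; 2 9.7 0 0 0 0 10")

```text
t: 65.9
tool_pos: [0.5985, 0.2937, 0.0962]
ee_rot: [3.141, 0.0, -0.109]
wrist_force: [-3.3, 4.0, 5.1]
grip_width: 0.0202
```

Call:
send_rows(plan="0 9.8 0 0 0 0 10; -2.1 9.7 0 0 0 0 10; -4.1 9 0 0 0 0 10; -5.9 7.9 0 0 0 0 10; -7.4 6.6 0 0 0 0 10; -8.6 4.8 0 0 0 0 10; -9.4 2.9 0 0 0 0 10; -9.8 1 0 0 0 0 10; -9.8 -1.2 0 0 0 0 10; 0 0 0 0 0 0 10")

```text
t: 67.15
tool_pos: [0.5358, 0.2512, 0.0962]
ee_rot: [-3.14, -0.001, -0.108]
wrist_force: [0.9, 9.0, 0.2]
grip_width: 0.0205
```

```bash
python3 circ.py .5516 .2948 -6.0 29
```

```text
phi0 -1.9195666679832073 fix 4.468918639196379 r 0.0463628574885607
-9.3 -2.7 1.2 -0.01 -0.01 -0.01 10; -8.3 -5 0 0 0 0 10; -7 -6.7 0 0 0 0 10; -5.5 -8 0 0 0 0 10; -3.8 -9 0 0 0 0 10; -1.8 -9.5 0 0 0 0 10; 0.2 -9.7 0 0 0 0 10; 2.1 -9.5 0 0 0 0 10; 4 -8.8 0 0 0 0 10; 5.8 -7.8 0 0 0 0 10

7.3 -6.4 0 0 0 0 10; 8.4 -4.9 0 0 0 0 10; 9.2 -3 0 0 0 0 10; 9.7 -1 0 0 0 0 10; 9.6 1 0 0 0 0 10; 9.3 2.9 0 0 0 0 10; 8.4 4.8 0 0 0 0 10; 7.3 6.4 0 0 0 0 10; 5.8 7.8 0 0 0 0 10; 4.1 8.8 0 0 0 0 10

2.2 9.4 0 0 0 0 10; 0.3 9.7 0 0 0 0 10; -1.8 9.6 0 0 0 0 10; -3.7 8.9 0 0 0 0 10; -5.5 8.1 0 0 0 0 10; -7 6.7 0 0 0 0 10; -8.2 5.1 0 0 0 0 10; -9.2 3.4 0 0 0 0 10; -9.6 1.4 0 0 0 0 10; 0 0 0 0 0 0 10
```

Call:
send_rows(plan="-9.3 -2.7 0 0 0 0 10; -8.3 -5 0 0 0 0 10; -7 -6.7 0 0 0 0 10; -5.5 -8 0 0 0 0 10; -3.8 -9 0 0 0 0 10; -1.8 -9.5 0 0 0 0 10; 0 -9.7 0 0 0 0 10; 2.1 -9.5 0 0 0 0 10; 4 -8.8 0 0 0 0 10; 5.8 -7.8 0 0 0 0 10")

```text
t: 68.4
tool_pos: [0.5196, 0.3303, 0.0961]
ee_rot: [3.141, 0.003, -0.108]
wrist_force: [-3.9, -1.1, 6.2]
grip_width: 0.0203
```

Call:
send_rows(plan="7.3 -6.4 0 0 0 0 10; 8.4 -4.9 0 0 0 0 10; 9.2 -3 0 0 0 0 10; 9.7 -1 0 0 0 0 10; 9.6 1 0 0 0 0 10; 9.3 2.9 0 0 0 0 10; 8.4 4.8 0 0 0 0 10; 7.3 6.4 0 0 0 0 10; 5.8 7.8 0 0 0 0 10; 4.1 8.8 0 0 0 0 10")

```text
t: 69.65
tool_pos: [0.5977, 0.3044, 0.0961]
ee_rot: [-3.141, 0.0, -0.108]
wrist_force: [-2.4, 2.9, 5.2]
grip_width: 0.0205
```

Call:
send_rows(plan="2.2 9.4 0 0 0 0 10; 0.3 9.7 0 0 0 0 10; -1.8 9.6 0 0 0 0 10; -3.7 8.9 0 0 0 0 10; -5.5 8.1 0 0 0 0 10; -7 6.7 0 0 0 0 10; -8.2 5.1 0 0 0 0 10; -9.2 3.4 0 0 0 0 10; -9.6 1.4 0 0 0 0 10; 0 0 0 0 0 0 10")

```text
t: 70.9
tool_pos: [0.5477, 0.2486, 0.0962]
ee_rot: [-3.138, 0.001, -0.108]
wrist_force: [-1.4, 13.9, 2.4]
grip_width: 0.0202
```

```bash
python3 circ.py .5516 .2948 -2.8 14
python3 - <<'E'
from h import *
d=bot.get_image("scene");crop(d,200,80,360,200,5,"pics/s16.png")
E
```

```text
phi0 -1.6551087769293613 fix 4.733376530250225 r 0.04637757217006889
-9.3 -0.1 1.2 -0.02 0.01 -0.01 10; -9.1 -2.6 0 0 0 0 10; -8.3 -4.3 0 0 0 0 10; -7.3 -5.9 0 0 0 0 10; -6 -7.2 0 0 0 0 10; -4.4 -8.2 0 0 0 0 10; -2.8 -9 0 0 0 0 10; -0.8 -9.4 0 0 0 0 10; 1 -9.3 0 0 0 0 10; 2.8 -8.9 0 0 0 0 10

4.6 -8.3 0 0 0 0 10; 6.1 -7.1 0 0 0 0 10; 7.3 -5.8 0 0 0 0 10; 8.4 -4.2 0 0 0 0 10; 0 0 0 0 0 0 10; 0 0 0 0 0 0 10; 0 0 0 0 0 0 10; 0 0 0 0 0 0 10; 0 0 0 0 0 0 10; 0 0 0 0 0 0 10
```

View pics/s16.png

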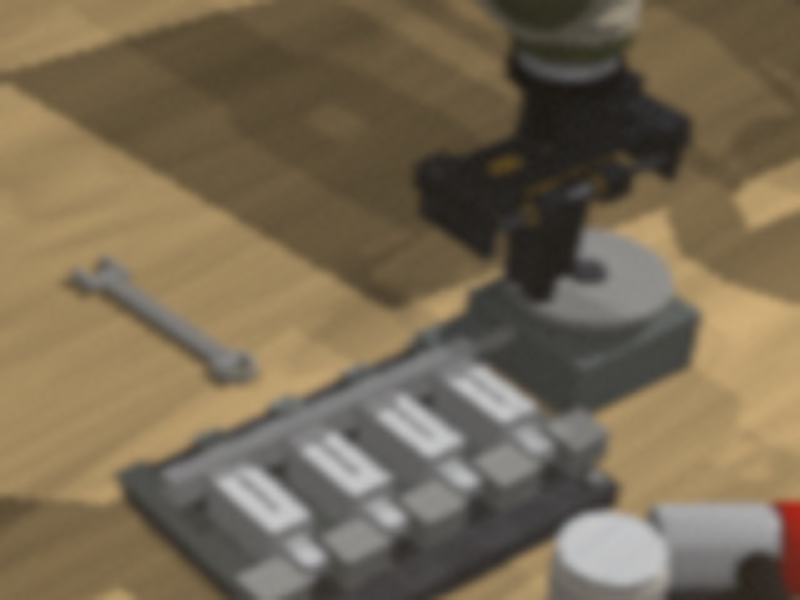

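Call:
send_rows(plan="-9.3 -1 0 0 0 0 10; -9.1 -3 0 0 0 0 10; -8.3 -4.3 0 0 0 0 10; -7.3 -5.9 0 0 0 0 10; -6 -7.2 0 0 0 0 10; -4.4 -8.2 0 0 0 0 10; -2.8 -9 0 0 0 0 10; -0.8 -9.4 0 0 0 0 10; 1 -9.3 0 0 0 0 10; 2.8 -8.9 0 0 0 0 10", squeeze=25)

```text
t: 72.2
tool_pos: [0.5103, 0.3184, 0.0961]
ee_rot: [3.141, 0.004, -0.108]
wrist_force: [-5.1, -0.7, 8.1]
grip_width: 0.0203
```

Call:
send_rows(plan="4.6 -8.3 0 0 0 0 10; 6.1 -7.1 0 0 0 0 10; 7.3 -5.8 0 0 0 0 10; 8.4 -4.2 0 0 0 0 10; 0 0 0 0 0 0 10; 0 0 0 0 0 0 10; 0 0 0 0 0 0 10; 0 0 0 0 0 0 10; 0 0 0 0 0 0 10; 0 0 0 0 0 0 10")

```text
t: 73.45
tool_pos: [0.5406, 0.3414, 0.0962]
ee_rot: [-3.139, -0.0, -0.108]
wrist_force: [1.8, 6.3, 2.2]
grip_width: 0.0203
```

```bash
python3 circ.py .5516 .2948 -1.9 20
```

```text
phi0 1.8035698491679837 fix 1.9088698491679836 r 0.0478509396080035
4.6 -0.5 1.2 -0.02 0 -0.01 10; 4.3 -0.9 0 0 0 0 10; 4.5 -0.4 0 0 0 0 10; 4.4 0 0 0 0 0 10; 4.5 0.4 0 0 0 0 10; 4.4 0.8 0 0 0 0 10; 4.3 1.2 0 0 0 0 10; 4.1 1.6 0 0 0 0 10; 4 2 0 0 0 0 10; 3.8 2.4 0 0 0 0 10

3.5 2.7 0 0 0 0 10; 3.3 3.1 0 0 0 0 10; 2.9 3.3 0 0 0 0 10; 2.6 3.7 0 0 0 0 10; 2.3 3.8 0 0 0 0 10; 1.9 4 0 0 0 0 10; 1.5 4.2 0 0 0 0 10; 1.1 4.4 0 0 0 0 10; 0.7 4.4 0 0 0 0 10; 0.2 4.4 0 0 0 0 10
```

Call:
send_rows(plan="4.6 -0.5 0 0 0 0 10; 4.3 -0.9 0 0 0 0 10; 4.5 -0.4 0 0 0 0 10; 4.4 0 0 0 0 0 10; 4.5 0.4 0 0 0 0 10; 4.4 0.8 0 0 0 0 10; 4.3 1.2 0 0 0 0 10; 4.1 1.6 0 0 0 0 10; 4 2 0 0 0 0 10; 3.8 2.4 0 0 0 0 10")

```text
t: 74.7
tool_pos: [0.5827, 0.3306, 0.0962]
ee_rot: [-3.139, -0.001, -0.108]
wrist_force: [2.2, 7.8, 2.1]
grip_width: 0.0203
```

Call:
send_rows(plan="3.5 2.7 0 0 0 0 10; 3.3 3.1 0 0 0 0 10; 2.9 3.3 0 0 0 0 10; 2.6 3.7 0 0 0 0 10; 2.3 3.8 0 0 0 0 10; 1.9 4 0 0 0 0 10; 1.5 4.2 0 0 0 0 10; 1.1 4.4 0 0 0 0 10; 0.7 4.4 0 0 0 0 10; 0 0 0 0 0 0 10")

```text
t: 75.95
tool_pos: [0.5984, 0.2927, 0.0961]
ee_rot: [3.141, 0.002, -0.109]
wrist_force: [-2.3, 0.3, 5.8]
grip_width: 0.0201
```

```bash
python3 circ.py .5516 .2948 -.1 2
python3 - <<'E'
from h import *
d=bot.get_image("scene");crop(d,200,80,360,200,5,"pics/s17.png");print(bot.get_state()["wrist_force"])
E
```

```text
phi0 -0.045799435313826194 fix 0.05950056468617381 r 0.0468366145971358
0.3 2.3 1.1 0.01 0.01 -0.01 10; -0.1 2.4 0 0 0 0 10; 0 0 0 0 0 0 10; 0 0 0 0 0 0 10; 0 0 0 0 0 0 10; 0 0 0 0 0 0 10; 0 0 0 0 0 0 10; 0 0 0 0 0 0 10; 0 0 0 0 0 0 10; 0 0 0 0 0 0 10

[-1.96048514 -0.03431033  6.87557939]
```

View pics/s17.png

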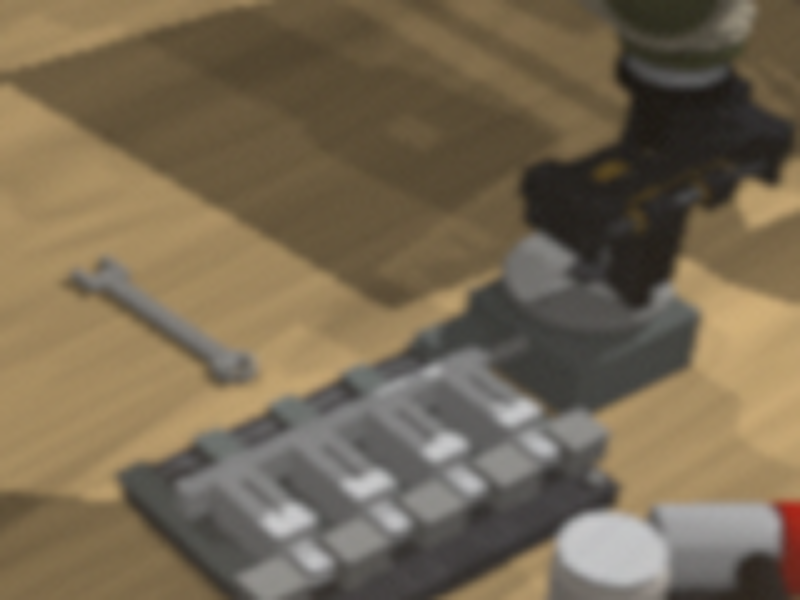

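Wheel estimated at 0.06 rad, no stop force yet; push a further ~4 mm against the stop, then release and look.

Call:
send_rows(plan="0 2 0 0 0 0 10; 0 2 0 0 0 0 10; 0 1 0 0 0 0 10; 0 0 0 0 0 0 10; 0 0 0 0 0 0 10; 0 0 0 0 0 0 10; 0 0 0 0 0 0 10; 0 0 0 0 0 0 10; 0 0 0 0 0 0 10; 0 0 0 0 0 0 10")

```text
t: 77.25
tool_pos: [0.5981, 0.2903, 0.0962]
ee_rot: [-3.138, -0.0, -0.108]
wrist_force: [1.6, 13.6, 2.1]
grip_width: 0.0204
```

Call:
send_rows(plan="0 0 0 0 0 0 10; 0 0 0 0 0 0 60; 0 0 0 0 0 0 60; 0 0 0 0 0 0 60; 0 0 0 0 0 0 60; 0 0 0 0 0 0 60; 0 0 -15 0 0 0 60; 0 0 -30 0 0 0 60; 0 0 -30 0 0 0 60; 0 0 -30 0 0 0 60")

```text
t: 78.5
tool_pos: [0.5984, 0.2884, 0.2034]
ee_rot: [-3.141, -0.001, -0.108]
wrist_force: [-0.2, 0.4, -0.4]
grip_width: 0.06
```

Call:
send_rows(plan="-15 0 -20 0 0 0 60; -25 0 0 0 0 0 60; -30 0 0 0 0 0 60; -30 0 0 0 0 0 60; -25 0 0 0 0 0 60; -20 0 0 0 0 0 60; 0 -20 0 0 0 0 60; 0 -20 0 0 0 0 60; 0 0 0 0 0 0 60; 0 0 0 0 0 0 60")

```text
t: 79.75
tool_pos: [0.4585, 0.3433, 0.2215]
ee_rot: [-3.142, -0.0, -0.108]
wrist_force: [0.1, 0.4, -0.8]
grip_width: 0.0599
```

Run:
```python
from look import *
F=(.5684,.0676,-.107)
it=[]
for i,y in enumerate((-.093,-.031,.031,.093)):
    w=F2W(F,[(.009,y,0)])[0]
    p,c=fit(d,g,(w[0],w[1],F[2]),.02); print(W2F(F,[[*p[:2],0]]).round(4)[0,:2],(p[2]-F[2]).round(3),c.round(1)); it.append((p,.02,True))
ov(d,it,"pics/t18.png",75,165,255,260,4.4)
s=bot.get_image("scene");crop(s,200,80,360,200,5,"pics/s18.png")
crop(d,310,160,420,260,5,"pics/b18.png")
k=bot.masks_of("keeper_mid","top")[:1]
print([m["location"] for m in k], bot.get_state()["t"])
```

```text
[-0.0053 -0.094 ] 0.002 394.3
[-0.0047 -0.0322] 0.004 603.2
[-0.0044  0.0294] -0.011 573.5
[-0.0056  0.0914] 0.005 296.0
[[220.8, 179.2]] 79.9
```

View pics/t18.png

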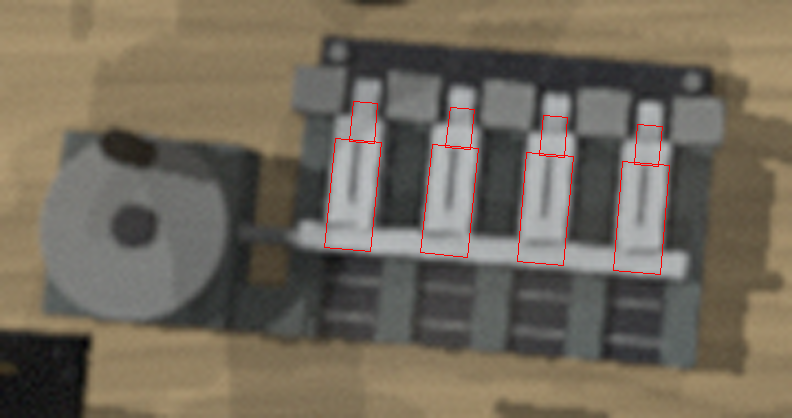

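View pics/s18.png

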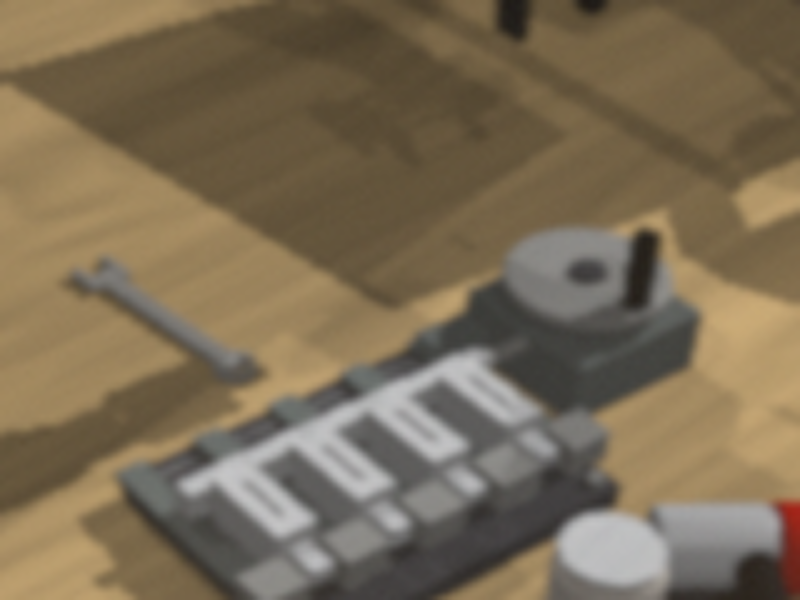

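Run:
```python
from h import *
F=(.5684,.0676,-.107)
d=bot.get_image("top"); f=d["frame"].astype(float).min(2)
# profile along lanes / keeper at gaps
for y in (-.093,-.031,.031,.093):
    xs=np.arange(.02,.09,.002); q=proj(d,F2W(F,np.c_[xs,np.full(len(xs),y+.0105),np.full(len(xs),.056)])).astype(np.float32)
    v=cv2.remap(f.astype(np.float32),q[None,:,0],q[None,:,1],cv2.INTER_LINEAR)[0]
    i=np.argmin(np.diff(v)); print("front edge",y,xs[i]+.001, v.round()[8:22])
for y in (-.062,0,.062):
    xs=np.arange(-.06,.0,.001); q=proj(d,F2W(F,np.c_[xs,np.full(len(xs),y),np.full(len(xs),.05)])).astype(np.float32)
    v=cv2.remap(f.astype(np.float32),q[None,:,0],q[None,:,1],cv2.INTER_LINEAR)[0]
    dv=np.gradient(v); print("keeper",y,xs[np.argmax(dv)],xs[np.argmin(dv)])
crop(d,75,160,255,260,4.4,"pics/t19.png")
```

```text
front edge -0.093 0.04299999999999998 [172. 169. 158. 140. 114.  88.  68.  58.  54.  52.  50.  52.  54.  56.]
front edge -0.031 0.04299999999999998 [166. 166. 159. 140. 107.  78.  59.  57.  62.  69.  72.  74.  74.  73.]
front edge 0.031 0.044999999999999984 [169. 167. 161. 138. 114.  86.  81.  78.  77.  75.  72.  70.  68.  69.]
front edge 0.093 0.044999999999999984 [151. 149. 150. 137. 113.  85.  75.  70.  70.  72.  73.  76.  78.  78.]
keeper -0.062 -0.04299999999999998 -0.025999999999999968
keeper 0 -0.04299999999999998 -0.025999999999999968
keeper 0.062 -0.04199999999999998 -0.024999999999999967
```

View pics/t19.png

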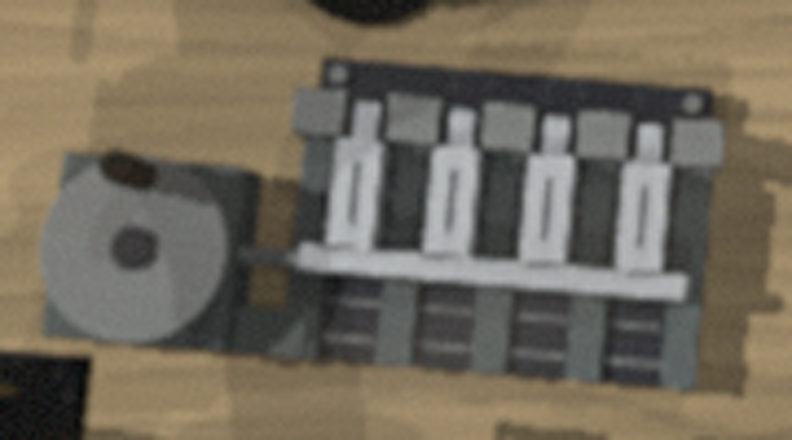

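View pics/b18.png

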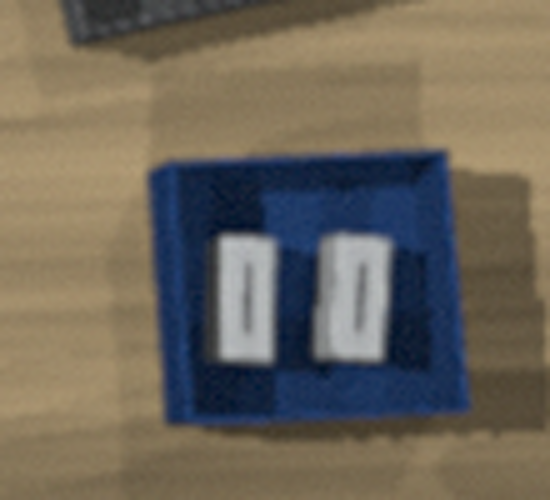

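Keeper face is at about -26 mm (closed = -27) and the blanks' shoulders at 43–45 mm (home = 45). Both offcuts are in the bin, and the arm is clear. Handing in.

```bash
python3 -c "
from station import bot
print(bot.get_state()['wrist_force'],bot.close_job())"
```

```text
the job is handed in; nothing more can be done
[ 0.24875368 -0.44718201  0.91169107] None
```

The job is done and handed in at about 80 s of the 210 s allowed; no verdict was reported.

I wound the keeper open to about 14.8 rad. Both offcuts went into the scrap bin, and all four blanks went into lanes 1 to 4, tabs in the notches and the same face up. I then wound the wheel back until it met the end stop, released the handle and moved the arm clear. I never went near the spray can or the disc stack.

**Last checks (camera):**
- **Keeper:** its face is at about x = -26 mm in the fixture frame, where closed is -27. The handle position just before the final push onto the stop gave about 0.06 rad.
- **Blanks:** their shoulders are at 43–45 mm, where home is 45. All four look flat with their tabs in the notches.
- **Offcuts:** both lie flat in the bin.
- **Robot:** the wrist force was about 1 N before hand-in, so the gripper is touching nothing.

**Checks that disagreed:**
- The final automatic outline fit of the blanks was invalid. It merged them with the touching keeper bar and read about 15 mm short of home. I used the edge profiles and the pictures instead.
- The handwheel axis found by winding differed from the camera estimate by about 2 mm. I allowed for this when placing the blanks.

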